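# Pack a wireless train handset into its snap-lock carry case

## Robot

A 7-joint arm with a two-finger parallel gripper is mounted at the origin on a cart in front of the work surface, level with it; the furniture and walls round the work are solid. World frame = base frame: x ahead of the robot, y to its left, z up, the work surface at z = 0. Lengths are in m, angles in rad, forces in N, time in s.
With the tool pointing down it reaches from about 0.4 to 0.9 m from the base axis. Payload 5.6 kg.
Tool frame: the origin (TCP) lies at the very end of the fingers, on their centre line; the grasp point (between the pads) lies 19 mm behind it; z points along the fingers, y is the line along which they close (so a half turn about z gives the same grasp; the last joint's range is limited). The gripper opens to 92 mm and grips with 3 to 60 N. Pads are 20 mm wide; open, the fingers measure 128 mm over their backs; the gripper's body (75 mm by 189 mm) begins 69 mm behind the grasp point.
Start: joints at [-1.387, 0.468, -0.012, 1.603, 0.006, 1.071, -0.056], TCP at [0.146, 0.633, 0.215] pointing down, gripper open.
Joint ranges: [-2.53, 2.53], [-0.31, 2.02], [-1.57, 1.55], [0.28, 2.44], [-1.29, 4.43], [0.15, 1.84], [-2.92, 2.92]. Speed limits (rad/s): [2.57, 2.57, 3.14, 3.14, 3.14, 3.14, 3.14].

## Interface

Orientations are given as a rotation vector (axis times angle).
In Python, from bench import get_obs, imaging, order gives the robot as it stands.
- The arm moves only by the shell command python3 -m jog 'ROWS' [FORCE]. ROWS is JSON, a list that holds one entry, the list of rows, each a list of 7 numbers: the shift along the tool's x, y, z in mm, then the turn, a rotation vector about the tool's x, y, z in rad, then the closure, from 0 (fully open) to 1 (shut). In form: [[[dx, dy, dz, ax, ay, az, hand], ...]]. A call has 1 to 12 rows; each row is the pose to reach, as a shift and turn from the pose commanded when the call began, along the tool's axes at that moment; what a row does not reach only later rows make up. A row lasts 1/10 s, in which the tool goes at most 50 mm and 8.59 degrees, less where a joint would pass 70% of its speed; a pose out of reach is approached as far as the arm can. A call with a gripper value outside its range is refused whole. The fingers move at their own pace and stop on an object; FORCE is the grip in N (left out, the last holds). Time passes only in rows, so rows that repeat a pose let the fingers close. It gives the time, the measured TCP pose, the force, the opening and the grip force at its end, in the units of the state.
- get_obs(): the state, without advancing time (a new reading comes with each control period).
- imaging.read_camera(name): name is "scene" or "top" or "wrist"; returns (picture, depth): 480x640x3 uint8, red, green, blue; 480x640 float32, m along the optical axis (not along the pixel's ray), 0 where there is no reading.
- imaging.calibration(name): a dict with "vertical_fov" (degrees; the focal length in pixels is half the picture's height over the tangent of half this angle, whatever the lens; pixels are square), "cx", "cy" (the principal point, pixels), "k1" (the pictures are not rectified: a ray, as slopes to the right and down, at radius r is drawn at 1 + k1 r^2 times it, then the intrinsics apply), "pose" (4x4, takes a point from camera to world coordinates). Camera axes: x right, y down, z forward; pixel columns grow to the right and rows downward; lengths in m; the calibration is good to about 2 mm. A picture is of the moment at which its call begins: read the wrist's pose just before it. calibration takes no time and is no camera call; for the wrist camera it gives the pose at the moment of the call.
- order.close_job(): hands the job in; it is judged then, once.
The state is a dict: "clock": time; "joints": joint angles; "joint_vel": joint speeds; "joint_torque": joint torques, N m; "ee_pos": TCP position; "tcp_rot": TCP orientation; "ft_force": force on the tool from outside, world axes, zero at the start; "wrist_torque": the same for the moment, N m; "grip_width": finger opening in m; "gripper_force": force on a finger pad.
Only numpy, scipy, OpenCV 4.12 (cv2) and the standard library are available. Lean on these libraries where they do the work, as an engineer would, in place of code of your own. Each camera call takes 0.05 s, during which the arm holds its last target. There are 200 camera calls.

## Task

Pack the train controller with the orange knob for the exhibition: slide it up on its two studs until the keyholes free it, draw it off its hanger, and lower it upright into the pocket of the carry case, right down to the floor before letting go. Then put the lid squarely on the case and flip all four of its side clips fully down, so that the case is locked. Leave the controller with the black knob hanging where it is and do not disturb the other things on the table.

Things in the scene. Friction and masses are not known exactly. Their poses are not given: they have to be found in the camera images.
- handset_orange_center (a point): Centre (46 mm above the underside) of the handset to pack: grey train controller with an ORANGE knob, 26 mm deep (x) x 48 wide (y) x 92 tall (z), 0.11 to 0.23 kg. Its back (+x) starts flat against a hanger plate; the face (-x) has display, keys and the knob, 23 mm across, 11 mm proud, level with this point. Sides plain: take it across its 48 mm width near the top, 25 to 38 mm above this point.
- handset_orange_keyholes (a point): Back face of the same handset, midway between the middles of the wide holes of its two keyholes (24 mm apart in y). Each wide hole is 15 mm wide, 17 tall; a slot 8 mm wide runs up from it. Hung, the stud shanks rest at the slot tops, 17.5 mm above this point: raise it 17.5 mm (15 to 20 works) straight up along the plate, then draw it over 10 mm toward its face (-x).
- handset_black_center (a point): Centre of the other handset, the same but with a BLACK knob and its own studs; it hangs beside the first (either may be left or right, 94 mm apart) and stays there.
- stand: Fixed plywood stand, foot 115 (x) x 190 (y) x 12 mm; origin at the middle of its underside; front to -x. A rear board, top 90 mm above the table, carries two steel hanger plates 38 mm wide at y = +-47 mm, front faces at x = +16, tops at z = 141 mm. A hung handset has its centre at x = +3, z = 91 mm, its axes along the stand's. Above z = 90 mm nothing is beside or behind its sides.
- stand_studs (a point): On the stand, midway between the two pairs of studs, at the plates' front faces, 118.5 mm above the table. Each hanger plate has two studs 24 mm apart: shank 5 mm, head 11 mm across, standing out 7.5 mm to -x.
- case: Fixed open carry case, dark blue, 78 (x) x 138 (y) x 84 mm tall, walls and floor 4 mm, so 70 x 130 inside; origin at the middle of its underside. A rim flange 10 mm tall stands out 5.5 mm round the top; the clips hook under it. Seated, the lid's grip point is 114 mm above this origin, lid x and y along the case's, either way round.
- case_pocket (a point): Middle of the pocket's floor, 4 mm above the case's underside. Grey filling 36 mm high leaves one pocket, 36 (x) x 60 (y) mm. The handset stands in it upright on its underside, width along the case's y, knob to either side; its centre is then 46 mm above this point and its top 12 mm above the rim.
- lid_grip (a point): Grip of the case's loose grey lid (0.27 kg with clips), lying right way up on its lip on the table, this point 38 mm up: centre of a black rib 14 (x) x 74 (y) x 18 mm tall. The crown it stands on is 9 mm below this point. Plate 92 (x) x 152 (y) mm; its underside, which rests on the rim, is 30 mm below this point; a tapered lip 8 mm deep below that drops inside the case with 3 to 5 mm play.
- clip_front (a joint): Orange clip on the lid's -x side: flap 44 mm wide, 28 long, 3 thick; hinge line 51 mm from the lid's centre, 27 mm below the grip point. Negative: raised (at first by 0.15 to 0.6); 0: straight out; 1.57: fully down, hook under the rim, outer face 1.5 mm outside the hinge line. Stiff (1 to 3 N), stays where left; goes fully down only on a seated lid.
- clip_back (a joint): Orange clip on the lid's +x side: flap 44 mm wide, 28 long, 3 thick; hinge line 51 mm from the lid's centre, 27 mm below the grip point. Negative: raised (at first by 0.15 to 0.6); 0: straight out; 1.57: fully down, hook under the rim, outer face 1.5 mm outside the hinge line. Stiff (1 to 3 N), stays where left; goes fully down only on a seated lid.
- clip_left (a joint): Orange clip on the lid's +y side: flap 44 mm wide, 28 long, 3 thick; hinge line 81 mm from the lid's centre, 27 mm below the grip point. Negative: raised (at first by 0.15 to 0.6); 0: straight out; 1.57: fully down, hook under the rim, outer face 1.5 mm outside the hinge line. Stiff (1 to 3 N), stays where left; goes fully down only on a seated lid.
- clip_right (a joint): Orange clip on the lid's -y side: flap 44 mm wide, 28 long, 3 thick; hinge line 81 mm from the lid's centre, 27 mm below the grip point. Negative: raised (at first by 0.15 to 0.6); 0: straight out; 1.57: fully down, hook under the rim, outer face 1.5 mm outside the hinge line. Stiff (1 to 3 N), stays where left; goes fully down only on a seated lid.
- track_cleaner: Bystander: white bottle with a blue cap, 38 mm across, 75 tall; origin at the middle of its underside
- gear_oil: Bystander: small cream oil bottle with a red spout, 22 mm across, 55 tall; origin at the middle of its underside
- parts_tin: Bystander: open round grey tin of couplers, 59 mm across, 21 tall; origin at the middle of its underside
- screwdriver_red: Bystander: screwdriver with a red handle, 141 mm long, 17 thick; origin at the middle of its underside
- rail_rubber: Bystander: blue and brown track rubber, 27 x 62 x 19 mm; origin at the middle of its underside
- side_cutters: Bystander: side cutters with orange handles, 39 x 132 x 12 mm; origin at the middle of its underside
- loco_grey: Bystander: grey model locomotive, 20 x 117 x 32 mm; origin at the middle of its underside
- paint_jar: Bystander: small paint jar, 30 mm across, 34 tall; origin at the middle of its underside

How it is judged:
On the way, in this order (a step that is already met when the one before it is completed fails the run):
1. the orange-knob handset has been slid up on its studs, still flat against its hanger plate (z of handset_orange_center in the frame of stand above 0.101 m and x of handset_orange_center in the frame of stand between -0.0041 and 0.0099 m).
2. it has been drawn off the studs toward its face (x of handset_orange_center in the frame of stand below -0.0121 m), for 0.05 s.
3. it stands in the case's pocket, lowered to the floor (within 8 mm) while still held (x of handset_orange_center in the frame of case between -0.012 and 0.012 m and y of handset_orange_center in the frame of case between -0.013 and 0.013 m and z of handset_orange_center in the frame of case below 0.058 m and angle between handset_orange_center's own z axis and vertical below 0.15 rad and contact force between the fingers and handset_orange above 0.5 N).
4. the lid rests squarely on the case rim with the handset inside (x of handset_orange_center in the frame of case between -0.012 and 0.012 m and y of handset_orange_center in the frame of case between -0.013 and 0.013 m and z of handset_orange_center in the frame of case below 0.058 m and angle between handset_orange_center's own z axis and vertical below 0.15 rad and x of lid_grip in the frame of case between -0.007 and 0.007 m and y of lid_grip in the frame of case between -0.007 and 0.007 m and z of lid_grip in the frame of case between 0.108 and 0.119 m and angle between lid_grip's own z axis and vertical below 0.06 rad and angle between the y axis of lid_grip and the y axis of case, either way round below 0.1 rad), for 0.2 s.
At the end, for the whole second after the job is handed in: Orange-knob handset upright (0.15 rad) in the pocket (12 mm of centre, at most 8 mm above the floor); lid seated on the rim (7 mm of centre, 6 mm in height, 0.06 rad level, 0.1 rad turned); all four clips past 1.4 rad (1.57 is fully down); black-knob handset still hung where it was (12 mm) (all of step 4 and value of joint each of clip_front, clip_back, clip_left, clip_right above 1.4 rad and distance of handset_black_center from where it was at the start of the episode below 0.012 m and angle between handset_black_center's own z axis and vertical below 0.1 rad); the robot touches nothing.
It fails at once if the black-knob handset is pushed or taken from its place (more than 20 mm) (distance of handset_black_center from where it was at the start of the episode above 0.02 m).
It fails at once if another thing on the table is moved more than 20 mm (distance of any of track_cleaner, gear_oil, parts_tin, screwdriver_red, rail_rubber, side_cutters, loco_grey, paint_jar from where it was at the start of the episode above 0.02 m).
It also fails if it takes over 67 s, if anything falls off the work surface, if the arm or the gripper's body presses on something with over 40 N, if the wrist force passes 120 N, or if a joint passes its speed limit or range.

## Working session

There is one attempt and no reset: what is moved stays moved. The work goes in short steps, Python scripts to look and compute and a shell command to move; the robot and the scene stay as the last step left them, time stands still between calls to the robot, and variables do not carry over. Pictures are saved under pics/ and viewed, at most 11 in all, crops included, and the job is handed in when it is done.

```bash
mkdir -p pics; ls; cat > h.py <<'E'
import numpy as np, cv2, sys
from bench import get_obs, imaging, order
from scipy.spatial.transform import Rotation as R
def snap(n):
    c=imaging.calibration(n); p,d=imaging.read_camera(n); return p,d,c
def rays(c,uv):
    uv=np.atleast_2d(np.asarray(uv,float)); f=240/np.tan(np.radians(c['vertical_fov'])/2)
    q=(uv-[c['cx'],c['cy']])/f; s=q.copy()
    for _ in range(20): s=q/(1+c['k1']*(s**2).sum(1,keepdims=True))
    return np.c_[s,np.ones(len(s))]
def onz(c,uv,z):
    T=np.array(c['pose']); d=rays(c,uv)@T[:3,:3].T; o=T[:3,3]
    return o+d*((z-o[2])/d[:,2:])
def cloud(c,d):
    v,u=np.mgrid[0:480,0:640]; r=rays(c,np.c_[u.ravel(),v.ravel()])*d.reshape(-1,1)
    T=np.array(c['pose']); P=r@T[:3,:3].T+T[:3,3]; P[d.ravel()==0]=np.nan
    return P.reshape(480,640,3)
def save(n,p): cv2.imwrite('pics/'+n,p[...,::-1])
E
python3 - <<'E'
from h import *
print(get_obs())
for n in('scene','top','wrist'):
    p,d,c=snap(n); save(n+'0.png',p); print(n,{k:np.round(v,3).tolist() for k,v in c.items()}); np.savez('/tmp/'+n,p=p,d=d)
E
```

```text
pics
{'clock': 0.0, 'joints': array([-1.3869835 ,  0.46836942, -0.01160934,  1.6036413 ,  0.00600855,
        1.07139096, -0.05625146]), 'joint_vel': array([-0.00032702, -0.00045796,  0.00141849,  0.00061792, -0.00027022,
       -0.00036355, -0.00107419]), 'joint_torque': array([ 1.13782873e-03, -5.20559549e+01, -1.18656998e-02, -2.43750894e+01,
       -5.65179263e-02,  1.73252978e-02,  1.69307596e-04]), 'ee_pos': array([0.14610172, 0.63275859, 0.21363807]), 'tcp_rot': array([-3.55513663e-01, -3.12133798e+00,  2.78512710e-03]), 'ft_force': array([ 0.27011379, -0.17488209, -0.36170101]), 'wrist_torque': array([ 0.01963836, -0.00433823,  0.07369103]), 'gripper_force': 0.0, 'grip_width': 0.09213889184365039}
scene {'vertical_fov': 56.242, 'cx': 311.702, 'cy': 237.912, 'k1': -0.01, 'pose': [[0.628, 0.44, -0.642, 1.286], [0.778, -0.35, 0.521, -0.496], [0.004, -0.827, -0.562, 0.724], [0.0, 0.0, 0.0, 1.0]]}
top {'vertical_fov': 47.577, 'cx': 319.802, 'cy': 240.404, 'k1': -0.122, 'pose': [[-0.074, -0.975, 0.21, 0.281], [-0.997, 0.072, -0.016, 0.103], [0.0, -0.211, -0.978, 1.513], [0.0, 0.0, 0.0, 1.0]]}
wrist {'vertical_fov': 65.515, 'cx': 314.896, 'cy': 235.877, 'k1': -0.042, 'pose': [[0.224, 0.943, 0.247, 0.077], [0.974, -0.217, -0.058, 0.648], [-0.001, 0.254, -0.967, 0.384], [0.0, 0.0, 0.0, 1.0]]}
```

View pics/scene0.png

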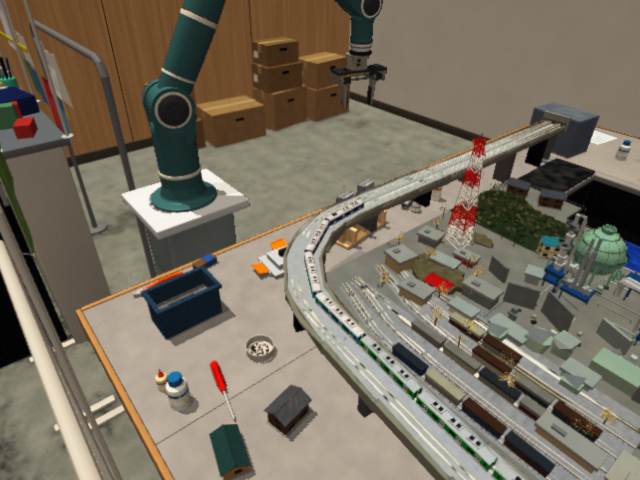

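View pics/top0.png

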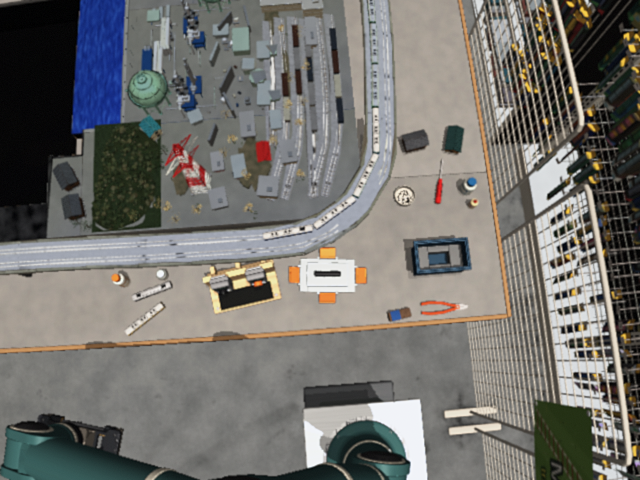

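The scene view shows the case (183,300), tin (260,347), bottles, screwdriver and the viaduct. The top view shows the stand (243,287), the lid with four orange clips (327,274), and the case (441,257). The viaduct runs just behind the stand and lid. I'll zoom in and measure next.

```bash
python3 - <<'E'
from h import *
T=np.load('/tmp/top.npz'); p,d=T['p'],T['d']; c=imaging.calibration('top')
a=cv2.resize(p[225:345,90:290],None,fx=4,fy=4,interpolation=cv2.INTER_CUBIC); save('top_crop.png',a)
P=cloud(c,d)
hsv=cv2.cvtColor(p,cv2.COLOR_RGB2HSV)
m=cv2.inRange(hsv,(5,150,120),(22,255,255))
n,l,s,ct=cv2.connectedComponentsWithStats(m)
for i in range(1,n):
    if s[i,4]>25 and 240<ct[i,1]<320 and ct[i,0]<480: print('org',s[i].tolist(),ct[i].round(1),np.nanmedian(P[l==i],0).round(3))
def show(name,m):
    n,l,s,ct=cv2.connectedComponentsWithStats(m.astype(np.uint8))
    for i in range(1,n):
        if s[i,4]>60:
            q=P[l==i]; r=cv2.minAreaRect(q[:,:2].astype(np.float32)*1000); print(name,s[i].tolist(),np.median(q,0).round(4),'rect',np.round(r[0],1),np.round(r[1],1),round(r[2],2))
X=P
box=(X[...,0]>.25)&(X[...,0]<.75)&(X[...,1]>-.5)&(X[...,1]<.7)
for lo,hi in((.012,.025),(.025,.034),(.034,.05),(.065,.098),(.10,.2)):
    show((lo,hi),box&(X[...,2]>lo)&(X[...,2]<hi))
print(P[287,243],P[274,327],P[240,300])
E
```

```text
org [320, 247, 15, 11, 149] [327.1 252.5] [0.567 0.061 0.017]
org [289, 267, 10, 16, 155] [293.6 274.4] [0.513 0.158 0.018]
org [356, 268, 10, 15, 150] [360.5 275. ] [ 0.497 -0.027  0.016]
org [112, 274, 8, 7, 46] [115.4 277.3] [0.529 0.638 0.08 ]
org [254, 281, 9, 6, 40] [257.6 283.2] [0.483 0.25  0.1  ]
org [319, 293, 16, 10, 157] [326.6 297.5] [0.442 0.071 0.016]
org [421, 301, 36, 14, 181] [438.5 307.4] [ 0.388 -0.236  0.01 ]
(0.012, 0.025) [435, 182, 7, 21, 80] [ 0.7219 -0.274   0.016 ] rect [ 720.2 -274.2] [13.9 60.5] 77.31
(0.012, 0.025) [298, 247, 68, 56, 952] [0.4969 0.0572 0.0154] rect [507.7  59.6] [150.  185.2] 27.27
(0.012, 0.025) [289, 267, 10, 16, 125] [0.513  0.1583 0.0181] rect [511.9 158. ] [24.8 43.7] 86.39
(0.012, 0.025) [132, 281, 40, 20, 200] [0.4938 0.5542 0.0218] rect [495.3 556.3] [ 21.3 113.1] 17.65
(0.012, 0.025) [210, 280, 69, 33, 738] [0.4621 0.2985 0.0145] rect [464.1 296.5] [ 64.7 188.7] 6.67
(0.012, 0.025) [124, 305, 41, 30, 185] [0.4112 0.5849 0.0212] rect [418.3 579. ] [ 20.3 126.4] 33.59
(0.012, 0.025) [388, 308, 24, 14, 197] [ 0.3804 -0.1222  0.018
[... 1120 characters left out ...]
 53.1 188.4] 9.68
(0.065, 0.098) [111, 274, 10, 8, 65] [0.5284 0.6381 0.0791] rect [528.7 639.2] [22.7 19.9] 88.65
(0.1, 0.2) [83, 169, 309, 101, 10832] [0.5941 0.2789 0.1481] rect [608.8 282.4] [180.1 842.6] 9.16
(0.1, 0.2) [100, 193, 38, 21, 382] [0.7353 0.6259 0.1071] rect [727.4 621.7] [ 46.7 104.4] 2.73
(0.1, 0.2) [529, 210, 16, 15, 70] [ 0.5972 -0.4966  0.1439] rect [ 592.8 -496.1] [23.5  7.8] 3.04
(0.1, 0.2) [245, 266, 21, 20, 272] [0.5006 0.2524 0.1344] rect [498.7 253.3] [41.5 46.3] 6.09
(0.1, 0.2) [209, 275, 22, 19, 289] [0.4854 0.3443 0.1346] rect [483.7 345.5] [40.5 48.4] 9.82
[0.48759183 0.30048286 0.01377011] [0.50200961 0.06602977 0.0464071 ] [0.57991501 0.13092151 0.14702285]
```

View pics/top_crop.png

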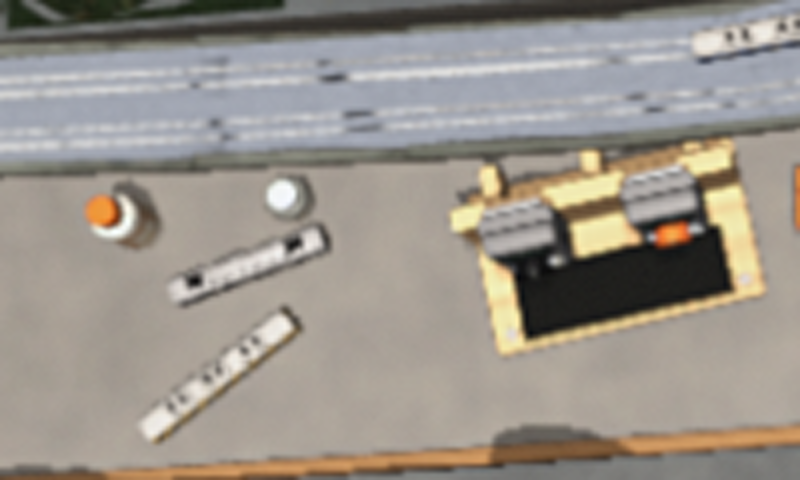

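View pics/wrist0.png

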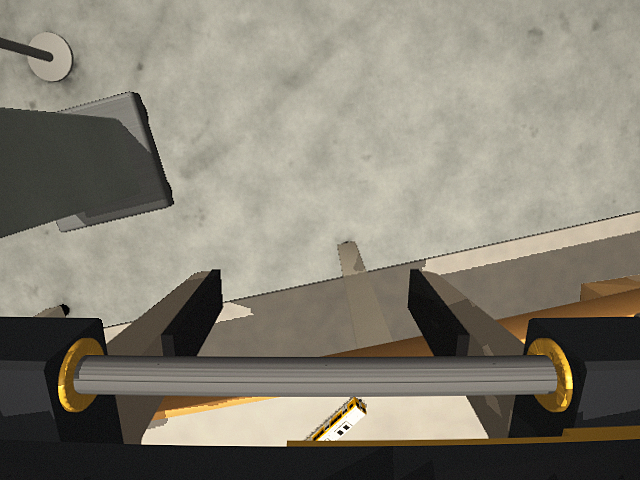

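The crop shows the orange knob on the right handset (675,235 in the crop), the black one on the left, and the stand yawed about 9°. The wrist view shows only the floor and a wagon. I'll write a planning helper, then move above the stand.

```bash
cat >> h.py <<'E'
def plan(pos,yaw,o=None):
    """tool-down pose, tool y heading = yaw+90deg (tool x to -x world at yaw 0): shift mm + rotvec in tool axes"""
    o=o or get_obs(); R0=R.from_rotvec(o['tcp_rot'])
    G=R.from_euler('z',yaw)*R.from_matrix(np.array([[-1,0,0],[0,1,0],[0,0,-1.]]))
    s=R0.inv().apply(np.array(pos)-o['ee_pos'])*1000; r=(R0.inv()*G).as_rotvec()
    print('plan',s.round(1),r.round(4),'dist',np.linalg.norm(s).round(),'t',o['clock'],'pos',o['ee_pos'].round(4)); return s,r
E
python3 -c "
from h import *
plan([.44,.262,.32],.163)"
```

```text
plan [-369.8 -295.5 -105.7] [-1.300e-03 -1.000e-04 -3.899e-01] dist 485.0 t 0.15 pos [0.1461 0.6329 0.2139]
```

```bash
python3 -m jog '[[[-20,-10,-60,0,0,0,0],[-370,-295,-106,-0.001,0,-0.39,0],[-370,-295,-106,-0.001,0,-0.39,0],[-370,-295,-106,-0.001,0,-0.39,0],[-370,-295,-106,-0.001,0,-0.39,0],[-370,-295,-106,-0.001,0,-0.39,0],[-370,-295,-106,-0.001,0,-0.39,0],[-370,-295,-106,-0.001,0,-0.39,0],[-370,-295,-106,-0.001,0,-0.39,0],[-370,-295,-106,-0.001,0,-0.39,0],[-370,-295,-106,-0.001,0,-0.39,0],[-370,-295,-106,-0.001,0,-0.39,0]]]'
cat > st.py <<'E'
from h import *
p,d,c=snap('wrist'); save(sys.argv[1],p); P=cloud(c,d); np.savez('/tmp/w',p=p,P=P)
o=get_obs(); print(o['ee_pos'].round(4),o['clock'])
E
python3 st.py w1.png
```

```text
clock: 1.35
ee_pos: [0.4414, 0.2611, 0.3208]
tcp_rot: [-0.249, 3.131, 0.002]
ft_force: [-0.5, -0.1, 0.9]
grip_width: 0.0917
gripper_force: 0.0
[0.44   0.263  0.3204] 1.4
```

View pics/w1.png

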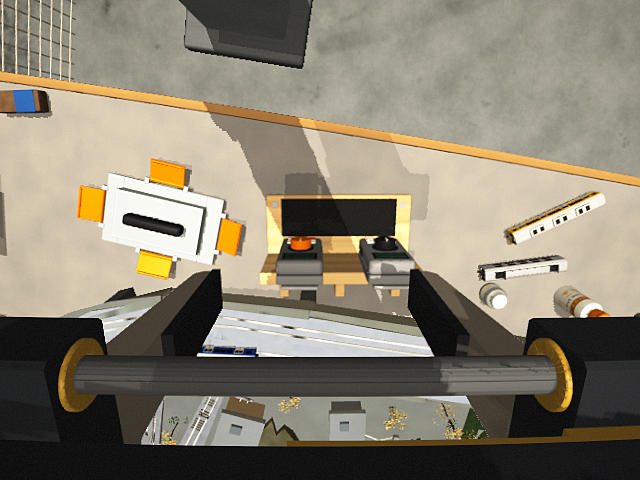

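```bash
python3 - <<'E'
from h import *
z=np.load('/tmp/w.npz'); P=z['P']; p=z['p']
def rect(q,n):
    r=cv2.minAreaRect((q[:,:2]*1000).astype(np.float32)); print(n,len(q),np.median(q,0).round(4),np.round(r[0],1),np.round(r[1],1),round(r[2],2))
m=(P[...,2]>.115)&(P[...,2]<.16)&(P[...,0]<.56)
n,l,s,_=cv2.connectedComponentsWithStats(m.astype(np.uint8))
for i in range(1,n):
    if s[i,4]>300:
        q=P[l==i]; rect(q,('comp',s[i].tolist()))
        for lo,hi in((.120,.1325),(.1325,.139),(.139,.15)):
            k=q[(q[:,2]>lo)&(q[:,2]<hi)]
            if len(k)>30: rect(k,(lo,hi))
hsv=cv2.cvtColor(p,cv2.COLOR_RGB2HSV); k=cv2.inRange(hsv,(5,150,120),(20,255,255))>0
k&=(P[...,2]>.08)&(P[...,2]<.11); rect(P[k],'knob')
q=P[(P[...,2]>.006)&(P[...,2]<.02)&(P[...,0]>.35)&(P[...,0]<.56)]; rect(q,'foot')
E
```

```text
('comp', [275, 253, 47, 37, 1641]) 1641 [0.502  0.2537 0.1369] [504.6 253.6] [31.4 47. ] 8.65
(0.12, 0.1325) 189 [0.4898 0.2524 0.1273] [498.4 252.7] [18.6 47. ] 9.14
(0.1325, 0.139) 1231 [0.5032 0.2536 0.137 ] [503.6 253.5] [27.9 46.8] 8.92
(0.139, 0.15) 154 [0.518  0.2558 0.1412] [508.  254.5] [24.2 36.4] 8.24
('comp', [365, 253, 50, 37, 1628]) 1628 [0.4871 0.3438 0.137 ] [490.  346.2] [32.  47.6] 8.7
(0.12, 0.1325) 228 [0.4757 0.3393 0.1275] [480.5 339.7] [21.3 52.8] 36.54
(0.1325, 0.139) 1152 [0.488  0.3443 0.1371] [488.7 346.2] [28.2 47.7] 9.73
(0.139, 0.15) 170 [0.5031 0.3479 0.1411] [491.9 347.2] [27.9 41. ] 7.38
('comp', [120, 287, 55, 22, 496]) 496 [0.5528 0.1085 0.1473] [555.6 104.5] [10.  49.5] 17.56
(0.12, 0.1325) 31 [0.5466 0.1207 0.1301] [547.3 117.7] [ 2.1 19.4] 13.68
(0.1325, 0.139) 71 [0.5497 0.111  0.1364] [550.6 107.9] [ 1.5 37.4] 16.71
(0.139, 0.15) 312 [0.5533 0.1046 0.1474] [554.5 103.9] [ 7.5 49. ] 17.56
('comp', [218, 293, 211, 56, 5725]) 5725 [0.5438 0.2848 0.1486] [548.4 288.5] [221.2  23.1] 89.97
(0.12, 0.1325) 545 [0.5391 0.2679 0.1291] [539.1 280.9] [  4.9 206. ] 0.84
(0.1325, 0.139) 550 [0.5391 0.2776 0.1357] [539.5 282.1] [  4.6 202.9] 0.82
(0.139, 0.15) 3601 [0.5496 0.2868 0.1486] [548.5 289.7] [218.8  23. ] 89.97
knob 325 [0.4858 0.2534 0.0989] [597.8 374. ] [277.3 558. ] 9.82
foot 14749 [0.4724 0.222  0.0138] [455.5 249.5] [790.2 209.4] 89.92
```

Wrist view: the orange-knob handset is at (300,262), the black one at (385,262), and the lid at (160,222). Stand yaw is 9.1° and the orange top centre is (0.5036, 0.2535). I'll go down over it with the fingers partly closed.

```bash
python3 -c "
from h import *
plan([.5036,.2535,.19],.159);plan([.5036,.2535,.104],.159)"
```

```text
plan [-61.3 -19.8 130.4] [ 0.0015 -0.0003  0.0034] dist 145.0 t 1.4 pos [0.44   0.263  0.3204]
plan [-61.3 -20.  216.4] [ 0.0015 -0.0003  0.0034] dist 226.0 t 1.4 pos [0.44   0.263  0.3204]
```

```bash
python3 -m jog '[[[-61,-20,100,0.001,0,0.003,0.2],[-61,-20,130,0.001,0,0.003,0.2],[-61,-20,130,0.001,0,0.003,0.2],[-61,-20,130,0.001,0,0.003,0.2],[-61,-20,160,0.001,0,0.003,0.2],[-61,-20,190,0.001,0,0.003,0.2],[-61,-20,216,0.001,0,0.003,0.2],[-61,-20,216,0.001,0,0.003,0.2],[-61,-20,216,0.001,0,0.003,0.2]]]' 
python3 - <<'E'
from h import *
p,d,c=snap('wrist'); o=get_obs(); P=cloud(c,d); print(o['ee_pos'].round(4),o['ft_force'].round(2),o['grip_width'])
m=(P[...,2]>.133)&(P[...,2]<.1395)&(P[...,0]<.53)&(P[...,1]<.285)&(P[...,1]>.21)
q=P[m]; print(len(q)); r=cv2.minAreaRect((q[:,:2]*1000).astype(np.float32)); print(r)
E
```

```text
clock: 2.3
ee_pos: [0.5034, 0.255, 0.106]
tcp_rot: [-0.255, 3.13, 0.002]
ft_force: [-0.6, 0.1, 0.2]
grip_width: 0.0734
gripper_force: 0.0
[0.5042 0.2549 0.1066] [-0.5   0.    0.28] 0.07347405055624073
7475
((505.3675842285156, 244.6396026611328), (28.707714080810547, 66.72307586669922), 9.589298248291016)
```

```bash
python3 -m jog '[[[0,-1.5,2,0,0,0,0.3],[0,-1.5,2,0,0,0,0.4],[0,-1.5,2,0,0,0,0.6],[0,-1.5,2,0,0,0,0.6],[0,-1.5,2,0,0,0,0.6],[0,-1.5,2,0,0,0,0.6]]]' 30
```

```text
clock: 2.95
ee_pos: [0.5042, 0.2528, 0.1033]
tcp_rot: [-0.252, 3.13, 0.003]
ft_force: [-1.9, 2.2, 5.6]
grip_width: 0.0476
gripper_force: 30.0
```

```bash
python3 -m jog '[[[0,0,-4,0,0,0,0.6],[0,0,-8,0,0,0,0.6],[0,0,-12,0,0,0,0.6],[0,0,-15,0,0,0,0.6],[0,0,-17.5,0,0,0,0.6],[0,0,-17.5,0,0,0,0.6],[0,0,-17.5,0,0,0,0.6]]]'
```

```text
clock: 3.65
ee_pos: [0.5042, 0.2513, 0.1202]
tcp_rot: [-0.251, 3.131, -0.0]
ft_force: [-1.5, 1.6, -2.0]
grip_width: 0.0482
gripper_force: 30.0
```

```bash
python3 -m jog '[[[2,0,0,0,0,0,0.6],[4,0,0,0,0,0,0.6],[6,0,0,0,0,0,0.6],[8,0,0,0,0,0,0.6]]]'
```

```text
clock: 4.05
ee_pos: [0.5021, 0.251, 0.1212]
tcp_rot: [-0.248, 3.119, 0.004]
ft_force: [16.5, 4.1, -10.8]
grip_width: 0.048
gripper_force: 30.0
```

```bash
python3 -m jog '[[[-4,0,0,0,0,0,0.6],[-8,0,0,0,0,0,0.6],[-8,0,0,0,0,0,0.6],[-8,0,0,0,0,0,0.6]]]'
python3 - <<'E'
from h import *
o=get_obs(); print(o['ee_pos'].round(4),o['tcp_rot'].round(4),o['ft_force'].round(2),o['wrist_torque'].round(3))
for n in('wrist','top'):
    p,d,c=snap(n); P=cloud(c,d)
    if n=='wrist': save('w2.png',cv2.resize(p[200:360,200:460],None,fx=3,fy=3))
    m=(P[...,0]>.45)&(P[...,0]<.53)&(P[...,1]<.29)&(P[...,1]>.2)&(P[...,2]>.1)
    h,e=np.histogram(P[m][:,2],bins=np.arange(.12,.18,.002)); print(n,[(round(a,3),int(b)) for a,b in zip(e,h) if b>10])
E
```

```text
clock: 4.45
ee_pos: [0.5036, 0.2513, 0.1198]
tcp_rot: [0.251, -3.131, 0.001]
ft_force: [-0.2, 1.4, -2.0]
grip_width: 0.048
gripper_force: 30.0
[0.5036 0.2513 0.1198] [ 2.5110e-01 -3.1309e+00  8.0000e-04] [-0.16  1.43 -2.  ] [ 0.244 -0.026 -0.007]
wrist [(np.float64(0.12), 276), (np.float64(0.122), 227), (np.float64(0.124), 201), (np.float64(0.126), 166), (np.float64(0.128), 161), (np.float64(0.13), 162), (np.float64(0.132), 234), (np.float64(0.134), 244), (np.float64(0.136), 265), (np.float64(0.138), 263), (np.float64(0.14), 269), (np.float64(0.142), 304), (np.float64(0.144), 322), (np.float64(0.146), 390), (np.float64(0.148), 609), (np.float64(0.15), 992), (np.float64(0.152), 5191), (np.float64(0.154), 1251), (np.float64(0.156), 248), (np.float64(0.158), 252), (np.float64(0.16), 274), (np.float64(0.162), 273), (np.float64(0.164), 291), (np.float64(0.166), 313), (np.float64(0.168), 312), (np.float64(0.17), 310), (np.float64(0.172), 329), (np.float64(0.174), 349), (np.float64(0.176), 345)]
top []
```

View pics/w2.png

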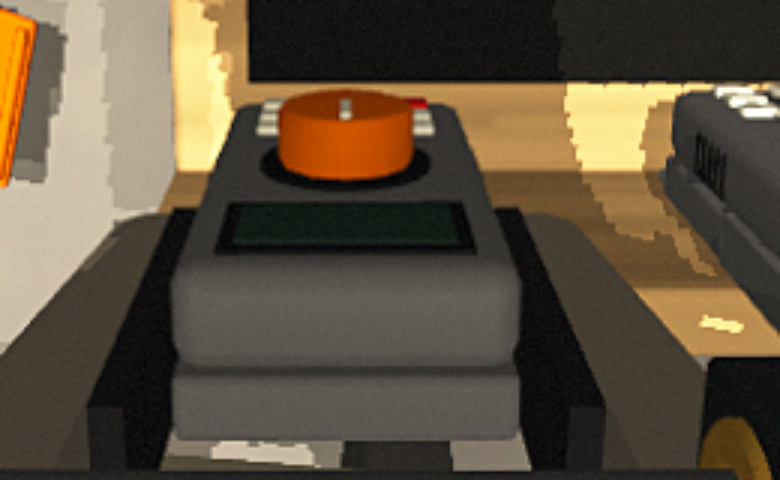

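Wrist close-up: the handset is gripped squarely, with its top about 16 mm higher, near the low end of the window. I'll raise it 2.5 mm more, ease it toward +y, and read the forces.

```bash
python3 -m jog '[[[0,0,-1,0,0,0,0.6],[0,0,-2,0,0,0,0.6],[0,0.5,-2.5,0,0,0,0.6],[0,1,-2.5,0,0,0,0.6],[0,1,-2.5,0,0,0,0.6]]]'
python3 -m jog '[[[1,0,0,0,0,0,0.6],[2,0,0,0,0,0,0.6],[3,0,0,0,0,0,0.6],[4,0,0,0,0,0,0.6],[4,0,0,0,0,0,0.6]]]'
```

```text
clock: 5.05
ee_pos: [0.5039, 0.2525, 0.1226]
tcp_rot: [-0.251, 3.131, -0.0]
ft_force: [0.2, 0.7, -2.2]
grip_width: 0.0478
gripper_force: 30.0
clock: 5.55
ee_pos: [0.4997, 0.252, 0.1226]
tcp_rot: [-0.252, 3.131, 0.0]
ft_force: [-0.1, 1.1, -2.6]
grip_width: 0.0477
gripper_force: 30.0
```

```bash
python3 -m jog '[[[3,0,0,0,0,0,0.6],[6,0,0,0,0,0,0.6],[10,0,0,0,0,0,0.6],[15,0,0,0,0,0,0.6],[20,0,0,0,0,0,0.6],[30,0,0,0,0,0,0.6],[40,0,0,0,0,0,0.6],[40,0,-20,0,0,0,0.6],[40,0,-60,0,0,0,0.6],[40,0,-100,0,0,0,0.6],[40,0,-120,0,0,0,0.6],[40,0,-120,0,0,0,0.6]]]'
python3 -c "
from h import *
plan([.45,-.22,.26],0.0)"
```

```text
clock: 6.75
ee_pos: [0.4615, 0.2465, 0.2456]
tcp_rot: [-0.251, 3.126, 0.005]
ft_force: [0.8, -0.1, -2.6]
grip_width: 0.0477
gripper_force: 30.0
plan [  85.7 -458.6  -16.2] [0.0035 0.0057 0.1604] dist 467.0 t 6.75 pos [0.4615 0.2465 0.2456]
```

```bash
python3 -c "
from h import *
plan([.57,-.247,.30],0.0)"
```

```text
plan [ -28.7 -504.3  -55.7] [0.0035 0.0057 0.1604] dist 508.0 t 6.75 pos [0.4615 0.2465 0.2456]
```

```bash
python3 -m jog '[[[-5,-20,-40,0,0,0,0.6],[-10,-60,-55,0.003,0.005,0.16,0.6],[-15,-100,-55,0.003,0.005,0.16,0.6],[-29,-504,-55,0.003,0.005,0.16,0.6],[-29,-504,-55,0.003,0.005,0.16,0.6],[-29,-504,-55,0.003,0.005,0.16,0.6],[-29,-504,-55,0.003,0.005,0.16,0.6],[-29,-504,-55,0.003,0.005,0.16,0.6],[-29,-504,-55,0.003,0.005,0.16,0.6],[-29,-504,-55,0.003,0.005,0.16,0.6],[-29,-504,-55,0.003,0.005,0.16,0.6],[-29,-504,-55,0.003,0.005,0.16,0.6]]]'
python3 -m jog '[[[0,0,0,0,0,0,0.6],[0,0,0,0,0,0,0.6],[0,0,0,0,0,0,0.6]]]'
python3 st.py w3.png
python3 - <<'E'
from h import *
z=np.load('/tmp/w.npz'); P=z['P']
def rect(q,n):
    r=cv2.minAreaRect((q[:,:2]*1000).astype(np.float32)); print(n,len(q),np.round(r[0],1),np.round(r[1],1),round(r[2],2), 'x',np.percentile(q[:,0],[.5,99.5]).round(4),'y',np.percentile(q[:,1],[.5,99.5]).round(4))
B=(P[...,0]>.44)&(P[...,0]<.62)&(P[...,1]>-.36)&(P[...,1]<-.13)
for lo,hi in((.079,.09),(.036,.045),(.0,.012)):
    rect(P[B&(P[...,2]>lo)&(P[...,2]<hi)],(lo,hi))
plan([.525,-.2466,.2],0)
E
```

```text
clock: 7.95
ee_pos: [0.567, -0.255, 0.2953]
tcp_rot: [-0.015, -3.133, 0.012]
ft_force: [-0.7, -0.2, -2.7]
grip_width: 0.0477
gripper_force: 30.0
clock: 8.25
ee_pos: [0.5695, -0.245, 0.2969]
tcp_rot: [0.005, -3.136, 0.003]
ft_force: [1.6, -0.1, -2.3]
grip_width: 0.0475
gripper_force: 30.0
[ 0.5696 -0.2452  0.2972] 8.3
(0.079, 0.09) 4267 [ 526.5 -246.1] [ 87.9 149.1] 0.2 x [0.4825 0.5704] y [-0.3201 -0.1722]
(0.036, 0.045) 5568 [ 526.8 -246.5] [130.8  69.6] 89.73 x [0.4924 0.5612] y [-0.3109 -0.1815]
(0.0, 0.012) 11536 [ 530. -245.] [179.9 230. ] 0.03 x [0.4404 0.6189] y [-0.3593 -0.1307]
plan [44.1 -1.  97.4] [-0.0022 -0.0048  0.003 ] dist 107.0 t 8.3 pos [ 0.5696 -0.2452  0.2972]
```

View pics/w3.png

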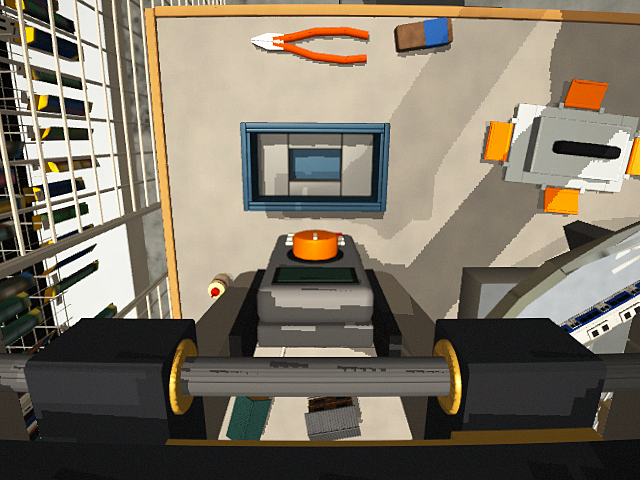

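Wrist view: the open case is centred at (317,165) with its pocket at (315,163). The handset is held upright at (315,300), and the lid is visible at (580,150). I'll check the pocket centre and the handset's offset in the grip.

```bash
python3 - <<'E'
from h import *
z=np.load('/tmp/w.npz'); P=z['P']; p=z['p']
def rect(q,n):
    r=cv2.minAreaRect((q[:,:2]*1000).astype(np.float32)); print(n,len(q),np.round(r[0],1),np.round(r[1],1),round(r[2],2),np.median(q,0).round(4))
B=(P[...,0]>.495)&(P[...,0]<.558)&(P[...,1]>-.306)&(P[...,1]<-.186)
rect(P[B&(P[...,2]<.03)],'pocket<30')
v,u=np.mgrid[0:480,0:640]
H=(u>258)&(u<374)&(v>262)&(v<345)
for lo in np.arange(.310,.336,.004):
    q=P[H&(P[...,2]>lo)&(P[...,2]<lo+.004)]; 
    if len(q)>20: rect(q,round(lo,3))
hsv=cv2.cvtColor(p,cv2.COLOR_RGB2HSV); k=(cv2.inRange(hsv,(5,150,120),(20,255,255))>0)&(u>285)&(u<345)&(v>225)&(v<262)
rect(P[k],'knob')
# lid
L=(P[...,0]>.40)&(P[...,0]<.6)&(P[...,1]>-.04)&(P[...,1]<.17)
rect(P[L&(P[...,2]>.036)&(P[...,2]<.06)],'rib'); rect(P[L&(P[...,2]>.026)&(P[...,2]<.034)],'crown')
E
```

```text
pocket<30 1565 [ 527.2 -246.7] [35.7 60.4] 0.05 [ 0.5278 -0.2471  0.0047]
0.31 342 [ 557.2 -244.9] [ 5.2 51.1] 0.12 [ 0.5553 -0.2459  0.3121]
0.314 345 [ 557.3 -244.9] [ 5.6 49.9] 0.72 [ 0.5553 -0.245   0.3161]
0.318 372 [ 556.6 -244.6] [48.1  4.8] 87.6 [ 0.5553 -0.244   0.3201]
0.322 607 [ 564.1 -245.3] [19. 48.] 0.19 [ 0.5557 -0.2455  0.3242]
0.326 2563 [ 568.3 -245.1] [47.2 26.8] 89.93 [ 0.5645 -0.245   0.3293]
0.33 4279 [ 568.8 -245. ] [24.6 47. ] 0.17 [ 0.5681 -0.245   0.3307]
knob 1152 [ 549.5 -244.7] [11.5 24. ] 2.01 [nan nan nan]
rib 887 [506.2  63.6] [74.1 15.8] 85.62 [0.5059 0.0613 0.0471]
crown 4268 [527.5  63.2] [113.9 108.4] 86.26 [0.5031 0.0593 0.0299]
```

```bash
python3 -c "
from h import *
plan([.5278,-.2465,.17],0);plan([.5278,-.2465,.0627],0)"
```

```text
plan [ 41.2  -0.9 127.4] [-0.0022 -0.0048  0.003 ] dist 134.0 t 8.3 pos [ 0.5696 -0.2452  0.2972]
plan [ 40.7  -0.6 234.7] [-0.0022 -0.0048  0.003 ] dist 238.0 t 8.3 pos [ 0.5696 -0.2452  0.2972]
```

```bash
python3 -m jog '[[[41,-0.8,60,-0.002,-0.005,0.003,0.6],[41,-0.8,110,-0.002,-0.005,0.003,0.6],[41,-0.8,127,-0.002,-0.005,0.003,0.6],[41,-0.8,127,-0.002,-0.005,0.003,0.6],[41,-0.8,127,-0.002,-0.005,0.003,0.6],[41,-0.8,150,-0.002,-0.005,0.003,0.6],[41,-0.8,175,-0.002,-0.005,0.003,0.6],[41,-0.8,190,-0.002,-0.005,0.003,0.6],[41,-0.8,200,-0.002,-0.005,0.003,0.6],[41,-0.8,210,-0.002,-0.005,0.003,0.6],[41,-0.8,220,-0.002,-0.005,0.003,0.6],[41,-0.8,220,-0.002,-0.005,0.003,0.6]]]'
```

```text
clock: 9.5
ee_pos: [0.527, -0.2487, 0.0769]
tcp_rot: [-0.005, -3.141, 0.001]
ft_force: [-0.0, 0.1, -1.3]
grip_width: 0.0479
gripper_force: 30.0
```

```bash
python3 -m jog '[[[0,1.2,4,0,0,0,0.6],[0,1.2,8,0,0,0,0.6],[0,1.2,11,0,0,0,0.6],[0,1.2,13,0,0,0,0.6],[0,1.2,13,0,0,0,0.6]]]'
```

```text
clock: 10.0
ee_pos: [0.5273, -0.2477, 0.0646]
tcp_rot: [0.005, 3.141, -0.002]
ft_force: [-0.1, 0.7, -1.5]
grip_width: 0.0475
gripper_force: 30.0
```

```bash
python3 -m jog '[[[0,0,1,0,0,0,0.6],[0,0,2,0,0,0,0.6],[0,0,2,0,0,0,0.6]]]'
```

```text
clock: 10.3
ee_pos: [0.5277, -0.2479, 0.0632]
tcp_rot: [0.005, 3.141, -0.002]
ft_force: [-0.3, -0.3, 1.4]
grip_width: 0.0477
gripper_force: 30.0
```

Contact with the floor (the force rose by about 3 N). I'll press 1 mm more, release with a limited opening, and retreat.

```bash
python3 -m jog '[[[0,0,1,0,0,0,0.6],[0,0,1,0,0,0,0.6],[0,0,1,0,0,0,0.4],[0,0,1,0,0,0,0.33],[0,0,1,0,0,0,0.33],[0,0,1,0,0,0,0.33],[0,0,-10,0,0,0,0.33],[0,0,-40,0,0,0,0.33],[0,0,-90,0,0,0,0.33],[0,0,-130,0,0,0,0.33],[-20,0,-180,0,0,0,0],[-60,0,-220,0,0,0,0]]]'
python3 - <<'E'
from h import *
p,d,c=snap('wrist'); P=cloud(c,d); o=get_obs(); print(o['ee_pos'].round(4))
B=(P[...,0]>.49)&(P[...,0]<.565)&(P[...,1]>-.31)&(P[...,1]<-.18)&(P[...,2]>.089)&(P[...,2]<.105)
q=P[B]; r=cv2.minAreaRect((q[:,:2]*1000).astype(np.float32)); print(len(q),r,np.median(q,0))
plan([.5062,.0636,.16],-.076); plan([.5062,.0636,.031],-.076)
E
```

```text
clock: 11.5
ee_pos: [0.5795, -0.2489, 0.2801]
tcp_rot: [0.009, 3.138, -0.003]
ft_force: [1.8, -0.6, 0.8]
grip_width: 0.0753
gripper_force: 0.0
[ 0.5887 -0.248   0.2857]
1409 ((528.259033203125, -248.7661895751953), (25.993656158447266, 48.06583023071289), 0.26628345251083374) [ 0.5280274  -0.24917732  0.09635787]
plan [ 84.6 312.3 122.6] [-0.005   0.0165  0.076 ] dist 346.0 t 11.55 pos [ 0.5887 -0.248   0.2857]
plan [ 86.7 313.  251.6] [-0.005   0.0165  0.076 ] dist 411.0 t 11.55 pos [ 0.5887 -0.248   0.2857]
```

The handset is seated at (0.5283, -0.2488) with its top at 96 mm. Before gripping the lid's rib by its ends, I'll check the viaduct edge near it.

```bash
python3 - <<'E'
from h import *
p,d,c=snap('wrist'); W=cloud(c,d); T=np.load('/tmp/top.npz'); Q=cloud(imaging.calibration('top'),T['d'])
for n,P in(('wrist',W),('top',Q)):
    for y in np.arange(-.04,.24,.03):
        m=(abs(P[...,1]-y)<.008)&(P[...,2]>.09)&(P[...,2]<.2)&(P[...,0]>.4)&(P[...,0]<.75)
        q=P[m]
        if len(q)>5: print(n,round(y,2),np.percentile(q[:,0],[2,50]).round(3),np.percentile(q[:,2],[2,50,98]).round(3))
L=(W[...,0]>.40)&(W[...,0]<.6)&(W[...,1]>-.04)&(W[...,1]<.17)
q=W[L&(W[...,2]>.038)&(W[...,2]<.06)]; print(cv2.minAreaRect((q[:,:2]*1000).astype(np.float32)),np.median(q,0))
E
```

```text
wrist -0.04 [0.624 0.641] [0.128 0.148 0.153]
wrist -0.01 [0.603 0.639] [0.129 0.149 0.168]
wrist 0.02 [0.586 0.63 ] [0.134 0.149 0.173]
wrist 0.05 [0.579 0.585] [0.091 0.107 0.149]
top -0.04 [0.628 0.688] [0.141 0.149 0.173]
top -0.01 [0.606 0.663] [0.141 0.149 0.171]
top 0.02 [0.586 0.637] [0.141 0.149 0.172]
top 0.05 [0.571 0.618] [0.141 0.149 0.174]
top 0.08 [0.559 0.602] [0.141 0.149 0.172]
top 0.11 [0.548 0.592] [0.137 0.149 0.171]
top 0.14 [0.544 0.584] [0.137 0.148 0.172]
top 0.17 [0.542 0.583] [0.131 0.149 0.174]
top 0.2 [0.54 0.59] [0.094 0.148 0.173]
top 0.23 [0.493 0.576] [0.092 0.145 0.164]
((505.6957702636719, 63.77870178222656), (74.8179702758789, 15.980669021606445), 84.60283660888672) [0.50627767 0.06108488 0.04717953]
```

```bash
python3 - <<'E'
import re
s=open('h.py').read()
s=s.replace("def plan(pos,yaw,o=None):","def plan(pos,yaw,o=None,b=0.):").replace("[0,0,-1.]]))\n","[0,0,-1.]]))*R.from_rotvec([0,b,0])\n")
open('h.py','w').write(s)
E
python3 -c "
from h import *
plan([.507,.0637,.18],-.08,b=-.25); plan([.507,.0637,.033],-.08,b=-.25)"
```

```text
plan [ 80.4 311.9  99.5] [ 0.0057 -0.2371  0.0807] dist 337.0 t 11.6 pos [ 0.5863 -0.2477  0.2821]
plan [ 82.2 312.6 246.5] [ 0.0057 -0.2371  0.0807] dist 407.0 t 11.6 pos [ 0.5863 -0.2477  0.2821]
```

```bash
python3 -m jog '[[[80,312,100,0.006,-0.237,0.08,0],[80,312,100,0.006,-0.237,0.08,0],[80,312,100,0.006,-0.237,0.08,0],[80,312,100,0.006,-0.237,0.08,0],[80,312,100,0.006,-0.237,0.08,0],[80,312,100,0.006,-0.237,0.08,0],[80,312,100,0.006,-0.237,0.08,0],[80,312,100,0.006,-0.237,0.08,0],[80,312,100,0.006,-0.237,0.08,0],[80,312,100,0.006,-0.237,0.08,0],[80,312,100,0.006,-0.237,0.08,0]]]' 
python3 - <<'E'
from h import *
p,d,c=snap('wrist'); W=cloud(c,d); save('w4.png',p)
L=(W[...,0]>.44)&(W[...,0]<.56)&(W[...,1]>.01)&(W[...,1]<.12)
q=W[L&(W[...,2]>.038)&(W[...,2]<.055)]; print(len(q),cv2.minAreaRect((q[:,:2]*1000).astype(np.float32)),np.median(q,0))
plan([.507,.0637,.06],-.08,b=-.25);plan([.507,.0637,.033],-.08,b=-.25)
E
```

```text
clock: 12.7
ee_pos: [0.5018, 0.0628, 0.1755]
tcp_rot: [0.125, 2.901, -0.012]
ft_force: [-0.4, 0.7, -0.4]
grip_width: 0.092
gripper_force: 0.0
1714 ((505.6076354980469, 64.50531005859375), (73.81103515625, 15.72387981414795), 85.26471710205078) [0.50329258 0.06514904 0.04694036]
plan [ 22.2   0.9 113.4] [ 0.0009 -0.0117 -0.006 ] dist 116.0 t 12.75 pos [0.5017 0.063  0.1754]
plan [ 28.6   0.8 139.6] [ 0.0009 -0.0117 -0.006 ] dist 143.0 t 12.75 pos [0.5017 0.063  0.1754]
```

View pics/w4.png

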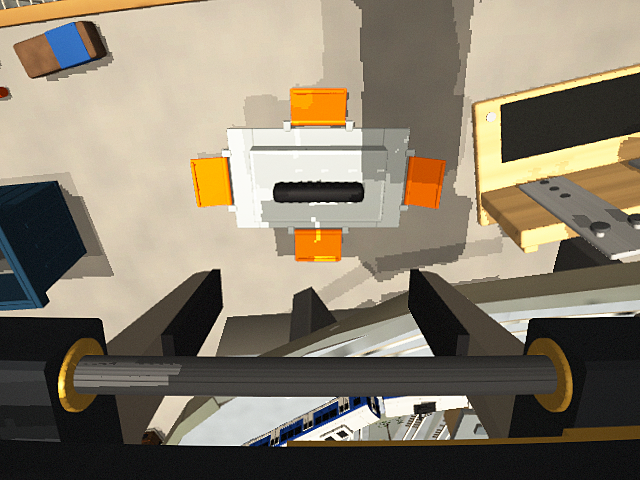

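Wrist view: the lid's rib is at (318,192), between the fingers laterally, and all four clips are visible. I'll descend now.

```bash
python3 -m jog '[[[10,1.2,50,0,-0.012,-0.004,0],[22,1.2,95,0,-0.012,-0.004,0],[23,1.2,116,0,-0.012,-0.004,0],[26,1.2,128,0,-0.012,-0.004,0],[28,1.2,136,0,-0.012,-0.004,0],[28,1.2,138,0,-0.012,-0.004,0],[28,1.2,138,0,-0.012,-0.004,0]]]'
```

```text
clock: 13.45
ee_pos: [0.5071, 0.0651, 0.0346]
tcp_rot: [0.116, 2.889, -0.013]
ft_force: [-0.6, -0.2, 0.7]
grip_width: 0.0919
gripper_force: 0.0
```

```bash
python3 -m jog '[[[0,0,0,0,0,0,0.3],[0,0,0,0,0,0,0.4],[0,0,0,0,0,0,0.4],[0,0,0,0,0,0,0.4],[0,0,0,0,0,0,0.4]]]' 35
```

```text
clock: 13.95
ee_pos: [0.5072, 0.0658, 0.035]
tcp_rot: [0.114, 2.889, -0.012]
ft_force: [-1.7, 0.2, 5.9]
grip_width: 0.0736
gripper_force: 35.0
```

```bash
python3 -c "
from h import *
o=get_obs();print(o['ft_force'])
plan(o['ee_pos']+[0,0,.03],-.08,b=-.25);plan(o['ee_pos']+[-.03,-.03,.15],-.08,b=-.25)"
```

```text
[-1.72585622  0.16957115  5.93131819]
plan [ -7.4   0.1 -29.1] [0.002  0.0009 0.0007] dist 30.0 t 13.95 pos [0.5072 0.0658 0.035 ]
plan [ -10.6  -32.  -152.2] [0.002  0.0009 0.0007] dist 156.0 t 13.95 pos [0.5072 0.0658 0.035 ]
```

The viaduct overhangs the back clip, so I'll lift slightly and slide out toward the robot and -y before raising it.

```bash
python3 -c "
from h import *
o=get_obs()
for v in ([0,0,.015],[-.06,-.03,.018],[-.07,-.12,.13],[-.06,-.22,.19]): plan(o['ee_pos']+v,-.08,b=-.25)"
```

```text
plan [ -3.7   0.  -14.5] [0.002  0.0009 0.0007] dist 15.0 t 13.95 pos [0.5072 0.0658 0.035 ]
plan [ 51.2 -34.6 -31.8] [0.002  0.0009 0.0007] dist 69.0 t 13.95 pos [0.5072 0.0658 0.035 ]
plan [  26.1 -124.9 -141.1] [0.002  0.0009 0.0007] dist 190.0 t 13.95 pos [0.5072 0.0658 0.035 ]
plan [  -6.1 -223.7 -195. ] [0.002  0.0009 0.0007] dist 297.0 t 13.95 pos [0.5072 0.0658 0.035 ]
```

```bash
python3 -m jog '[[[-2,0,-7,0,0,0,0.4],[-4,0,-15,0,0,0,0.4],[8,-8,-18,0,0,0,0.4],[22,-18,-23,0,0,0,0.4],[37,-27,-27,0,0,0,0.4],[51,-35,-32,0,0,0,0.4],[45,-60,-60,0,0,0,0.4],[36,-90,-100,0,0,0,0.4],[26,-125,-141,0,0,0,0.4],[10,-170,-170,0,0,0,0.4],[-6,-210,-195,0,0,0,0.4],[-6,-224,-195,0,0,0,0.4]]]'
```

```text
clock: 15.15
ee_pos: [0.4485, -0.1584, 0.2288]
tcp_rot: [0.119, 2.882, -0.014]
ft_force: [1.5, -0.1, -3.5]
grip_width: 0.0737
gripper_force: 35.0
```

```bash
python3 st.py w5.png; python3 -c "
from h import *
plan([.528,-.2466,.22],0,b=-.25)"
```

```text
[ 0.4479 -0.161   0.2284] 15.2
plan [-82.1 -78.5  30.3] [-0.0215  0.007  -0.0827] dist 118.0 t 15.2 pos [ 0.4479 -0.161   0.2284]
```

View pics/w5.png

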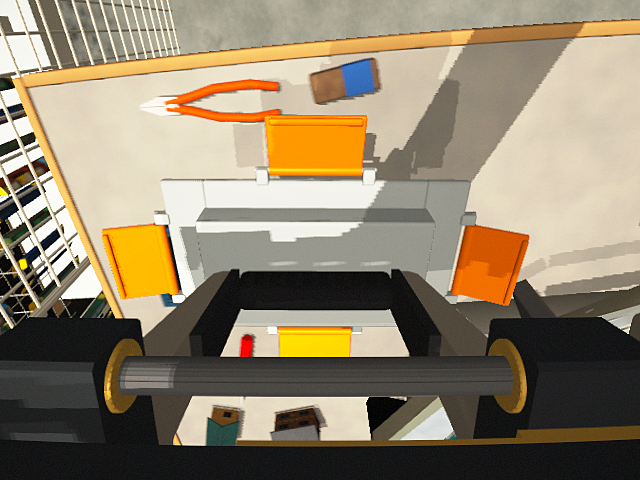

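Wrist view: the lid hangs in the fingers at the rib (318,290) and all clips are still raised. I'll measure its tilt, yaw and centre.

```bash
cat > lid.py <<'E'
from h import *
def lidfit(P,o,b=None):
    hsv=None; z0=o['ee_pos'][2]
    v,u=np.mgrid[0:480,0:640]
    # crown / plate: planar pts
    M=(v>180)&(v<330)&(u>165)&(u<470)&(abs(P[...,2]-z0)<.05)&(np.hypot(P[...,0]-o['ee_pos'][0],P[...,1]-o['ee_pos'][1])<.1)
    q=P[M]; h,e=np.histogram(q[:,2],bins=np.arange(z0-.05,z0+.05,.002)); print([(round(float(a-z0),3),int(n)) for a,n in zip(e,h) if n>150])
    return M
if __name__=='__main__':
    z=np.load('/tmp/w.npz'); P=z['P']; p=z['p']; o=get_obs(); M=lidfit(P,o)
    x0,y0,z0=o['ee_pos']
    bright=(p.min(2)>70)
    Q=M&bright
    q=P[Q]; 
    for lo,hi in((-.012,-.001),(-.022,-.012)):
        k=q[(q[:,2]-z0>lo)&(q[:,2]-z0<hi)]
        if len(k)<100: continue
        A=np.c_[k[:,:2],np.ones(len(k))]
        for _ in range(3):
            s=np.linalg.lstsq(A,k[:,2],rcond=None)[0]; r=abs(k[:,2]-A@s); g=r<max(.0015,1.5*np.median(r)); k=k[g];A=A[g]
        R_=cv2.minAreaRect((k[:,:2]*1000).astype(np.float32)); print((lo,hi),len(k),'slope',s[:2].round(4),'z at tcp',round(float(s@[x0,y0,1]-z0),4),R_)
    hsv=cv2.cvtColor(p,cv2.COLOR_RGB2HSV); k=(cv2.inRange(hsv,(5,150,120),(22,255,255))>0)
    n,l,s,ct=cv2.connectedComponentsWithStats(k.astype(np.uint8))
    for i in range(1,n):
        if s[i,4]>600:
            w=P[(l==i)]; w=w[np.isfinite(w[:,0])]; w=w[abs(w[:,2]-z0)<.06]
            if len(w)>300: print('clip',ct[i].round(),np.median(w,0).round(4),np.round(cv2.minAreaRect((w[:,:2]*1000).astype(np.float32))[0],1))
    print('tcp',o['ee_pos'].round(4))
E
python3 lid.py
```

```text
[(-0.024, 1403), (-0.022, 12368), (-0.02, 1273), (-0.018, 409), (-0.016, 413), (-0.014, 418), (-0.012, 432), (-0.01, 443), (-0.008, 1147), (-0.006, 13103), (-0.004, 477), (-0.002, 265), (0.0, 424), (0.002, 455), (0.004, 469), (0.006, 494), (0.008, 701), (0.01, 1145), (0.012, 2770), (0.014, 229), (0.016, 204), (0.018, 204), (0.02, 211), (0.022, 222), (0.024, 231), (0.026, 244), (0.028, 250), (0.03, 240), (0.032, 261), (0.034, 245), (0.036, 277), (0.038, 249), (0.04, 288), (0.042, 273), (0.044, 276), (0.046, 297)]
(-0.012, -0.001) 13994 slope [ 0.0109 -0.0006] z at tcp -0.005 ((446.9676208496094, -158.56002807617188), (111.9513168334961, 65.21800994873047), 84.91632843017578)
(-0.022, -0.012) 11613 slope [0.0063 0.0001] z at tcp -0.0208 ((448.80145263671875, -157.6221466064453), (167.4212188720703, 95.58203887939453), 85.32806396484375)
clip [291. 131.] [ 0.3814 -0.1531  0.2111] [ 382.6 -153.1]
clip [140. 262.] [ 0.4386 -0.2523  0.2101] [ 439.6 -251.1]
clip [489. 264.] [ 0.453  -0.0664  0.2124] [455.3 -67.1]
tcp [ 0.4479 -0.161   0.2284]
```

```bash
python3 -c "
from h import *
plan([.5275,-.248,.20],0,b=-.25);plan([.5275,-.248,.15],0,b=-.25)"
```

```text
plan [-76.6 -79.9  49.5] [-0.0215  0.007  -0.0827] dist 121.0 t 15.2 pos [ 0.4479 -0.161   0.2284]
plan [-63.9 -79.9  97.9] [-0.0215  0.007  -0.0827] dist 142.0 t 15.2 pos [ 0.4479 -0.161   0.2284]
```

```bash
python3 -m jog '[[[-30,-25,20,-0.008,0.003,-0.03,0.4],[-60,-55,40,-0.021,0.008,-0.083,0.4],[-76,-80,50,-0.021,0.008,-0.083,0.4],[-76,-80,50,-0.021,0.008,-0.083,0.4],[-72,-80,65,-0.021,0.008,-0.083,0.4],[-68,-80,82,-0.021,0.008,-0.083,0.4],[-64,-80,98,-0.021,0.008,-0.083,0.4],[-64,-80,98,-0.021,0.008,-0.083,0.4],[-64,-80,98,-0.021,0.008,-0.083,0.4]]]'; python3 st.py w6.png; python3 lid.py
```

```text
clock: 16.1
ee_pos: [0.526, -0.2404, 0.1455]
tcp_rot: [-0.01, 2.9, 0.004]
ft_force: [-0.3, -0.3, -2.4]
grip_width: 0.0734
gripper_force: 35.0
[ 0.5265 -0.2408  0.1461] 16.15
[(-0.024, 4622), (-0.022, 9903), (-0.02, 509), (-0.018, 412), (-0.016, 396), (-0.014, 412), (-0.012, 456), (-0.01, 430), (-0.008, 6393), (-0.006, 8156), (-0.002, 378), (0.0, 437), (0.002, 454), (0.004, 505), (0.006, 544), (0.008, 817), (0.01, 2416), (0.012, 1228), (0.014, 189), (0.016, 197), (0.018, 199), (0.02, 216), (0.022, 219), (0.024, 243), (0.026, 231), (0.028, 254), (0.03, 255), (0.032, 248), (0.034, 263), (0.036, 261), (0.038, 277), (0.04, 264), (0.042, 278), (0.044, 283), (0.046, 285), (0.048, 287)]
(-0.012, -0.001) 14049 slope [-0.0053  0.001 ] z at tcp -0.006 ((524.3302612304688, -240.9322509765625), (65.29785919189453, 112.07939147949219), 0.11518216878175735)
(-0.022, -0.012) 8898 slope [-0.0042  0.0004] z at tcp -0.0215 ((525.3695678710938, -239.40188598632812), (94.56603240966797, 167.20132446289062), 0.3170780539512634)
clip [121. 219.] [ 0.5231 -0.3343  0.1266] [ 525.2 -333.7]
clip [315. 144.] [ 0.4593 -0.2409  0.1286] [ 461.5 -240.9]
clip [489. 263.] [ 0.5218 -0.1485  0.1291] [ 524.1 -148.6]
tcp [ 0.5265 -0.2408  0.1461]
```

```bash
python3 -c "
from h import *
o=get_obs();R0=R.from_rotvec(o['tcp_rot'])
for dz in(0,-20,-30,-36): print(R0.inv().apply([2.1,-5.3,dz]).round(1))"
```

```text
[-2.  -5.3  0.5]
[ 2.8 -5.3 19.9]
[ 5.2 -5.4 29.6]
[ 6.6 -5.4 35.4]
```

```bash
python3 -m jog '[[[-2,-5.3,0.5,0,0,0,0.4],[-2,-5.3,0.5,0,0,0,0.4],[0,-5.3,8,0,0,0,0.4],[2,-5.3,15,0,0,0,0.4],[2.8,-5.3,20,0,0,0,0.4],[2.8,-5.3,20,0,0,0,0.4],[2.8,-5.3,20,0,0,0,0.4]]]'; python3 st.py w7.png; python3 lid.py | tail -6
```

```text
clock: 16.85
ee_pos: [0.5284, -0.2464, 0.1248]
tcp_rot: [-0.009, 2.9, 0.003]
ft_force: [-0.2, -0.3, -2.8]
grip_width: 0.073
gripper_force: 35.0
[ 0.5285 -0.2465  0.1251] 16.9
(-0.012, -0.001) 13944 slope [-0.0061  0.0005] z at tcp -0.0057 ((526.621826171875, -246.9105682373047), (112.06645202636719, 65.26761627197266), 89.8833236694336)
(-0.022, -0.012) 10629 slope [-0.0053  0.0003] z at tcp -0.0213 ((527.7885131835938, -246.55960083007812), (94.67111206054688, 169.10841369628906), 0.541262686252594)
clip [316. 141.] [ 0.4607 -0.2469  0.1081] [ 465.6 -245.3]
clip [140. 260.] [ 0.5252 -0.3403  0.1059] [ 527.3 -339.6]
clip [489. 263.] [ 0.5244 -0.1544  0.1083] [ 526.7 -155.1]
tcp [ 0.5285 -0.2465  0.1251]
```

```bash
python3 -m jog '[[[1,0,4,0,0,0,0.4],[2,0,8,0,0,0,0.4],[2.6,0,10.7,0,0,0,0.4],[3.1,0,12.6,0,0,0,0.4],[3.1,0,12.6,0,0,0,0.4]]]'
```

```text
clock: 17.4
ee_pos: [0.5283, -0.2462, 0.1117]
tcp_rot: [-0.009, 2.9, 0.004]
ft_force: [-0.3, -0.6, -2.8]
grip_width: 0.0736
gripper_force: 35.0
```

```bash
python3 -m jog '[[[0.3,0,1,0,0,0,0.4],[0.6,0,2,0,0,0,0.4],[0.6,0,2,0,0,0,0.4]]]'
```

```text
clock: 17.7
ee_pos: [0.5286, -0.2464, 0.1109]
tcp_rot: [-0.009, 2.899, 0.004]
ft_force: [-2.5, 1.1, 4.5]
grip_width: 0.0734
gripper_force: 35.0
```

```bash
python3 -m jog '[[[0.6,0,2,0,0,0,0.2],[0.6,0,2,0,0,0,0],[0.6,0,2,0,0,0,0],[0.6,0,2,0,0,0,0],[0,0,-15,0,0,0,0],[0,0,-50,0,0,0,0],[-20,0,-95,0,0.1,0,0.3],[-50,0,-140,0,0.25,0,1],[-65,0,-150,0,0.25,0,1],[-65,0,-150,0,0.25,0,1]]]'
cat > lid2.py <<'E'
from h import *
p,d,c=snap('wrist'); P=cloud(c,d); np.savez('/tmp/w',p=p,P=P); save(sys.argv[1],p)
def rect(q,n):
    r=cv2.minAreaRect((q[:,:2]*1000).astype(np.float32)); print(n,len(q),np.round(r[0],1),np.round(r[1],1),round(r[2],2),np.median(q,0).round(4))
B=(P[...,0]>.40)&(P[...,0]<.65)&(P[...,1]>-.38)&(P[...,1]<-.11)
hsv=cv2.cvtColor(p,cv2.COLOR_RGB2HSV); k=(cv2.inRange(hsv,(5,150,100),(22,255,255))>0)
rect(P[B&~k&(P[...,2]>.115)&(P[...,2]<.128)],'rib'); rect(P[B&~k&(P[...,2]>.102)&(P[...,2]<.108)],'crown')
n,l,s,ct=cv2.connectedComponentsWithStats((k&B&(P[...,2]>.04)).astype(np.uint8))
for i in range(1,n):
    if s[i,4]>80:
        w=P[l==i]; rect(w,('clip',s[i].tolist())); print('   x',np.percentile(w[:,0],[2,98]).round(4),'y',np.percentile(w[:,1],[2,98]).round(4),'z',np.percentile(w[:,2],[2,98]).round(4))
print(get_obs()['ee_pos'].round(4))
E
python3 lid2.py w8.png
```

```text
clock: 18.7
ee_pos: [0.5607, -0.2459, 0.2745]
tcp_rot: [0.017, -3.14, 0.003]
ft_force: [1.0, -0.3, -0.8]
grip_width: 0.0618
gripper_force: 0.0
rib 1410 [ 527.3 -246.7] [15.3 73.2] 0.42 [ 0.5267 -0.2469  0.1229]
crown 7040 [ 527.7 -222.4] [ 63.6 161.8] 0.05 [ 0.5226 -0.2471  0.1055]
('clip', [292, 92, 49, 35, 1616]) 1616 [ 464. -247.] [29.2 43.5] 0.6 [ 0.4632 -0.2468  0.0929]
   x [0.4498 0.4785] y [-0.2681 -0.2261] z [0.0889 0.0993]
('clip', [199, 155, 36, 47, 1481]) 1481 [ 527.6 -339.1] [43.7 30.3] 1.41 [ 0.5273 -0.3397  0.092 ]
   x [0.5065 0.5481] y [-0.3533 -0.3253] z [0.0887 0.0977]
('clip', [396, 157, 36, 48, 1534]) 1534 [ 527.2 -154.8] [43.5 28.2] 0.12 [ 0.5267 -0.1545  0.0945]
   x [0.5063 0.5478] y [-0.1684 -0.1419] z [0.0885 0.1029]
('clip', [292, 228, 46, 32, 619]) 619 [ 589.7 -246.5] [29.2 44.3] 0.5 [ 0.5827 -0.2423  0.0908]
   x [0.5757 0.6032] y [-0.2678 -0.2254] z [0.0878 0.1001]
('clip', [478, 341, 23, 72, 555]) 555 [ 536.1 -211.8] [13.7  2.4] 2.88 [ 0.5333 -0.2119  0.3833]
   x [0.53   0.5418] y [-0.2128 -0.211 ] z [0.3769 0.3858]
('clip', [130, 342, 19, 71, 475]) 475 [ 536.9 -281.1] [13.3  2.1] 0.06 [ 0.5357 -0.2812  0.3837]
   x [0.5308 0.5427] y [-0.2819 -0.2803] z [0.3777 0.386 ]
[ 0.5576 -0.246   0.272 ]
```

The lid is seated: grip at (0.527, -0.247), 114 mm up. Now the back clip, with the fingers shut.

```bash
python3 -c "
from h import *
plan([.606,-.2468,.12],0);plan([.606,-.2468,.06],0)"
```

```text
plan [-49.2  -1.2 151.7] [-0.0002 -0.0059  0.0091] dist 160.0 t 18.75 pos [ 0.5576 -0.246   0.272 ]
plan [-49.6  -1.2 211.7] [-0.0002 -0.0059  0.0091] dist 217.0 t 18.75 pos [ 0.5576 -0.246   0.272 ]
```

```bash
python3 -m jog '[[[-49,-1,20,0,-0.006,0.009,1],[-49,-1,70,0,-0.006,0.009,1],[-49,-1,120,0,-0.006,0.009,1],[-49,-1,150,0,-0.006,0.009,1],[-49,-1,150,0,-0.006,0.009,1],[-49,-1,150,0,-0.006,0.009,1]]]' 30; python3 -c "
from h import *
plan([.606,-.2468,.06],0)"
```

```text
clock: 19.35
ee_pos: [0.6022, -0.2475, 0.1206]
tcp_rot: [-0.006, -3.138, -0.002]
ft_force: [-0.0, 0.1, 1.0]
grip_width: 0.0101
gripper_force: 0.0
plan [-4.   0.6 60.5] [ 0.0014 -0.0039 -0.0038] dist 61.0 t 19.35 pos [ 0.6022 -0.2475  0.1206]
```

```bash
python3 -m jog '[[[-4,0,0,0,0,0,1],[-4,0,10,0,0,0,1],[-4,0,18,0,0,0,1],[-4,0,26,0,0,0,1],[-4,0,34,0,0,0,1],[-4,0,42,0,0,0,1],[-4,0,50,0,0,0,1],[-4,0,56,0,0,0,1],[-4,0,60,0,0,0,1],[-4,0,60,0,0,0,1]]]' 30; python3 lid2.py w9.png
```

```text
clock: 20.35
ee_pos: [0.6069, -0.2465, 0.0599]
tcp_rot: [-0.004, -3.138, -0.003]
ft_force: [0.5, -0.1, -0.6]
grip_width: 0.0007
gripper_force: 0.0
rib 14480 [ 562.6 -246.7] [85.7 74.6] 0.1 [ 0.5281 -0.2472  0.123 ]
crown 57574 [ 546.5 -222.6] [161.5 103. ] 89.97 [ 0.5219 -0.2469  0.1055]
('clip', [518, 47, 115, 131, 12418]) 12418 [ 527.  -155.4] [29.7 44.6] 88.75 [ 0.5261 -0.1543  0.0946]
   x [0.5061 0.548 ] y [-0.1686 -0.1428] z [0.0884 0.1027]
('clip', [1, 52, 111, 127, 11078]) 11078 [ 527.4 -339.8] [44.2 31. ] 0.47 [ 0.5273 -0.3407  0.0921]
   x [0.5066 0.5485] y [-0.3534 -0.3254] z [0.0883 0.0979]
('clip', [259, 239, 113, 34, 3288]) 3288 [ 586.6 -246.6] [22.9 44.7] 0.56 [ 0.5821 -0.2469  0.0825]
   x [0.5754 0.5956] y [-0.2674 -0.2262] z [0.0667 0.091 ]
('clip', [293, 343, 7, 72, 326]) 326 [ 583.2 -250.8] [12.9  1. ] 0.42 [ 0.5812 -0.2508  0.1689]
   x [0.577  0.5883] y [-0.2513 -0.2504] z [0.163  0.1719]
('clip', [331, 342, 7, 73, 333]) 333 [ 582.9 -243.5] [13.5  1. ] 0.1 [ 0.5802 -0.2435  0.1686]
   x [0.5768 0.5883] y [-0.2439 -0.243 ] z [0.1625 0.1718]
[ 0.6071 -0.2466  0.0604]
```

The clip is at about 50° and the lid is unmoved. Now I'll sweep inward.

```bash
python3 -m jog '[[[4,0,0,0,0,0,1],[8,0,0,0,0,0,1],[11,0,0,0,0,0,1],[14,0,0,0,0,0,1],[16,0,0,0,0,0,1],[17,0,0,0,0,0,1],[17,0,0,0,0,0,1]]]'
```

```text
clock: 21.1
ee_pos: [0.59, -0.2467, 0.0609]
tcp_rot: [-0.004, -3.139, -0.002]
ft_force: [-0.1, 0.8, 0.0]
grip_width: 0.0007
gripper_force: 0.2
```

```bash
python3 -m jog '[[[1,0,0,0,0,0,1],[2,0,0,0,0,0,1],[2,0,0,0,0,0,1]]]'; python3 lid2.py w10.png | grep -A1 -E 'clip|rib|\['
```

```text
clock: 21.4
ee_pos: [0.5886, -0.2467, 0.0609]
tcp_rot: [-0.004, -3.14, -0.002]
ft_force: [2.8, 0.2, -1.7]
grip_width: 0.0007
gripper_force: 1.2
rib 13045 [ 551.7 -247. ] [74.3 70.5] 89.91 [ 0.524  -0.2471  0.1231]
crown 52896 [ 535.4 -222.5] [ 88.  161.5] 0.09 [ 0.5154 -0.247   0.1055]
('clip', [251, 0, 129, 16, 1841]) 1841 [ 473.3 -246.9] [ 5.3 44.9] 0.18 [ 0.4738 -0.2459  0.0898]
   x [0.4713 0.4755] y [-0.268  -0.2257] z [0.0878 0.0913]
('clip', [11, 95, 107, 122, 10585]) 10585 [ 524.  -339.8] [44.6 30.9] 0.43 [ 0.5227 -0.3403  0.092 ]
   x [0.5026 0.5445] y [-0.3534 -0.3254] z [0.0884 0.0978]
('clip', [512, 95, 112, 124, 11445]) 11445 [ 524.  -155.3] [28.8 44.3] 89.72 [ 0.5228 -0.1544  0.0946]
   x [0.5029 0.5448] y [-0.1686 -0.1427] z [0.0883 0.1027]
('clip', [261, 271, 109, 18, 1798]) 1798 [ 575.4 -247. ] [44.7  8.2] 89.94 [ 0.5734 -0.2475  0.0895]
   x [0.5718 0.5771] y [-0.2682 -0.2261] z [0.0795 0.0912]
('clip', [293, 343, 7, 72, 326]) 326 [ 564.6 -251. ] [13.4  1. ] 0.34 [ 0.5627 -0.2509  0.1701]
   x [0.5586 0.57  ] y [-0.2514 -0.2505] z [0.1638 0.173 ]
('clip', [331, 342, 7, 73, 336]) 336 [ 564.8 -243.6] [13.2  1. ] 0.67 [ 0.5617 -0.2436  0.1696]
   x [0.5584 0.5699] y [-0.2441 -0.2432] z [0.1632 0.1729]
[ 0.5886 -0.2467  0.0609]
```

The lid slid about 3 mm within its play (still inside the limit) and the clip is nearly down. I'll press a little further.

```bash
python3 -m jog '[[[1,0,0,0,0,0,1],[2,0,0,0,0,0,1],[2,0,0,0,0,0,1]]]'
```

```text
clock: 21.75
ee_pos: [0.5881, -0.2466, 0.0614]
tcp_rot: [0.003, 3.14, 0.001]
ft_force: [7.2, -0.3, -2.7]
grip_width: 0.0001
gripper_force: 3.1
```

```bash
python3 -m jog '[[[1,0,0,0,0,0,1],[2,0,0,0,0,0,1],[2,0,0,0,0,0,1]]]';  python3 lid2.py w11.png | grep -A1 -E "clip', .(2|11|5)"
```

```text
clock: 22.05
ee_pos: [0.5878, -0.2466, 0.0619]
tcp_rot: [0.002, 3.137, -0.001]
ft_force: [8.9, -0.2, -2.8]
grip_width: 0.0001
gripper_force: 4.6
('clip', [251, 0, 129, 19, 2267]) 2267 [ 472.9 -247. ] [45.3  6.2] 89.71 [ 0.4734 -0.2459  0.0897]
   x [0.4702 0.4756] y [-0.268  -0.2259] z [0.0876 0.0914]
('clip', [511, 97, 113, 124, 11395]) 11395 [ 523.8 -155.2] [44.1 29.3] 0.08 [ 0.5226 -0.1544  0.0948]
   x [0.5027 0.5446] y [-0.1686 -0.1428] z [0.0886 0.103 ]
--
('clip', [261, 273, 109, 18, 1820]) 1820 [ 574.9 -246.9] [44.7  7.3] 89.6 [ 0.5733 -0.247   0.09  ]
   x [0.5716 0.5769] y [-0.268 -0.226] z [0.0807 0.0918]
('clip', [293, 343, 7, 72, 300]) 300 [ 562.9 -250.8] [12.6  0.9] 0.39 [ 0.5609 -0.2508  0.1708]
   x [0.557  0.5683] y [-0.2512 -0.2503] z [0.1647 0.1727]
```

```bash
python3 -m jog '[[[-20,0,0,0,0,0,1],[-20,0,-45,0,0,0,1],[-15,0,-90,0,0,0,1],[30,0,-95,0,0,0,1],[80,0,-95,0,0,0,1],[120,0,-95,0,0,0,1],[140,0,-90,0,0,0,1],[140,0,-70,0,0,0,1],[140,0,-60,0,0,0,1],[140,0,-60,0,0,0,1],[140,0,-60,0,0,0,1]]]'; python3 lid2.py w12.png; python3 -c "
from h import *
plan([.4446,-.2468,.06],0)"
```

```text
clock: 23.2
ee_pos: [0.4445, -0.2467, 0.1212]
tcp_rot: [-0.003, -3.138, -0.002]
ft_force: [-0.0, -0.5, -0.1]
grip_width: 0.0003
gripper_force: 0.0
rib 931 [ 481.6 -249.2] [23.5 95.8] 86.82 [ 0.5183 -0.2472  0.123 ]
crown 233 [ 543.  -207.1] [117.5  56.6] 64.13 [ 0.548  -0.2478  0.1057]
('clip', [277, 272, 17, 23, 187]) 187 [ 446.7 -264.6] [ 6.6 26.9] 60.92 [ 0.4476 -0.2658  0.0963]
   x [0.435  0.4581] y [-0.2687 -0.2587] z [0.093  0.1475]
('clip', [337, 272, 18, 25, 201]) 201 [ 447.6 -228.9] [28.7  7.6] 28.06 [ 0.4488 -0.2278  0.0956]
   x [0.4354 0.4602] y [-0.2342 -0.2251] z [0.0923 0.1389]
('clip', [330, 341, 8, 74, 314]) 314 [ 420.3 -243.6] [14.4  1. ] 0.11 [ 0.417  -0.2436  0.2293]
   x [0.4142 0.4258] y [-0.2441 -0.2431] z [0.2218 0.232 ]
('clip', [293, 342, 7, 73, 330]) 330 [ 420.7 -250.9] [13.2  1. ] 0.37 [ 0.4181 -0.2509  0.2298]
   x [0.4145 0.426 ] y [-0.2514 -0.2505] z [0.2226 0.2323]
('clip', [142, 395, 14, 24, 236]) 236 [ 479.8 -318.4] [ 12.8 146.4] 58.88 [ 0.5346 -0.3516  0.0967]
   x [0.421  0.5441] y [-0.3539 -0.2773] z [0.0937 0.234 ]
('clip', [474, 395, 16, 29, 326]) 326 [ 479.3 -176. ] [145.5  15. ] 29.82 [ 0.5336 -0.1446  0.1013]
   x [0.4216 0.5445] y [-0.2171 -0.142 ] z [0.0978 0.2337]
[ 0.4447 -0.2468  0.1214]
plan [-0.1 -0.1 61.4] [ 0.0009 -0.0026 -0.0021] dist 61.0 t 23.25 pos [ 0.4447 -0.2468  0.1214]
```

```bash
python3 -m jog '[[[0,0,10,0,0,0,1],[0,0,19,0,0,0,1],[0,0,28,0,0,0,1],[0,0,37,0,0,0,1],[0,0,46,0,0,0,1],[0,0,54,0,0,0,1],[0,0,61,0,0,0,1],[-4,0,61,0,0,0,1],[-8,0,61,0,0,0,1],[-12,0,61,0,0,0,1],[-15,0,61,0,0,0,1],[-17,0,61,0,0,0,1]]]';python3 -m jog '[[[-1,0,0,0,0,0,1],[-2,0,0,0,0,0,1],[-2,0,0,0,0,0,1]]]'
```

```text
clock: 24.45
ee_pos: [0.4618, -0.2464, 0.0603]
tcp_rot: [-0.003, -3.14, -0.002]
ft_force: [-1.8, -0.4, 0.0]
grip_width: 0.0002
gripper_force: 0.7
clock: 24.75
ee_pos: [0.4635, -0.2465, 0.0603]
tcp_rot: [-0.004, -3.14, -0.002]
ft_force: [-1.2, 0.4, -1.1]
grip_width: 0.0005
gripper_force: 0.5
```

Force is still low, so the lid is likely sliding back. I'll keep pushing until it stops firmly.

```bash
python3 -m jog '[[[-1,0,0,0,0,0,1],[-2,0,0,0,0,0,1],[-3,0,0,0,0,0,1],[-3,0,0,0,0,0,1]]]'
```

```text
clock: 25.15
ee_pos: [0.4645, -0.2464, 0.0599]
tcp_rot: [-0.005, -3.136, -0.004]
ft_force: [-6.6, 0.1, 3.6]
grip_width: 0.0005
gripper_force: 2.9
```

```bash
python3 -m jog '[[[-1,0,0,0,0,0,1],[-2,0,0,0,0,0,1],[-3,0,0,0,0,0,1],[-3,0,0,0,0,0,1]]]'
```

```text
clock: 25.55
ee_pos: [0.4649, -0.2464, 0.0596]
tcp_rot: [-0.006, -3.132, -0.006]
ft_force: [-11.4, -0.2, 6.8]
grip_width: 0.0001
gripper_force: 5.9
```

```bash
python3 -m jog '[[[15,0,0,0,0,0,1],[25,0,-20,0,0,0,1],[20,0,-70,0,0,0,1],[-30,0,-110,0,0,0,1],[-80,0,-150,0,0,0,1],[-110,0,-200,0,0,0,1],[-125,0,-215,0,0,0,1],[-125,0,-215,0,0,0,1],[-125,0,-215,0,0,0,1]]]'; python3 lid2.py w13.png; python3 -c "
from h import *
print(get_obs()['joints'].round(2))
plan([.5268,-.1378,.16],np.pi/2)"
```

```text
clock: 26.45
ee_pos: [0.5961, -0.247, 0.2757]
tcp_rot: [0.002, 3.141, 0.001]
ft_force: [0.9, -0.3, -0.4]
grip_width: 0.0008
gripper_force: 0.0
rib 1486 [ 529.3 -246.7] [72.7 15.1] 89.98 [ 0.5292 -0.2463  0.123 ]
crown 7689 [ 528.9 -222.2] [161.1  63.8] 89.94 [ 0.5234 -0.2471  0.1055]
('clip', [291, 84, 49, 6, 231]) 231 [ 479.1 -247. ] [ 2.8 43.3] 0.04 [ 0.4794 -0.2461  0.089 ]
   x [0.4778 0.4803] y [-0.2677 -0.2263] z [0.07   0.0912]
('clip', [197, 117, 36, 50, 1538]) 1538 [ 528.1 -339.8] [43.9 30.1] 0.33 [ 0.5283 -0.34    0.0919]
   x [0.5071 0.5492] y [-0.3532 -0.3255] z [0.0886 0.0976]
('clip', [398, 118, 36, 49, 1635]) 1635 [ 528.9 -155.1] [28.  43.7] 89.57 [ 0.5284 -0.1547  0.0943]
   x [0.5075 0.5497] y [-0.1685 -0.1423] z [0.0887 0.1029]
('clip', [292, 192, 47, 7, 298]) 298 [ 579.4 -247.1] [ 4.8 44.5] 0.79 [ 0.5783 -0.2461  0.0894]
   x [0.5773 0.5813] y [-0.2683 -0.2258] z [0.0703 0.0913]
('clip', [293, 342, 7, 73, 342]) 342 [ 571.8 -251.2] [13.1  1. ] 0.29 [ 0.5697 -0.2512  0.3847]
   x [0.5658 0.5774] y [-0.2516 -0.2507] z [0.3781 0.387 ]
('clip', [330, 342, 8, 73, 328]) 328 [ 571.8 -243.8] [12.9  1. ] 0.09 [ 0.5687 -0.2439  0.384 ]
   x [0.5658 0.5772] y [-0.2443 -0.2434] z [0.3774 0.3874]
[ 0.5943 -0.247   0.2742]
[-0.12  0.45  0.65  1.59 -0.29  1.2   2.15]
plan [ 67.4 108.8 114.6] [ 3.4000e-03 -1.0000e-03 -1.5732e+00] dist 172.0 t 26.5 pos [ 0.5943 -0.247   0.2742]
```

View pics/w13.png

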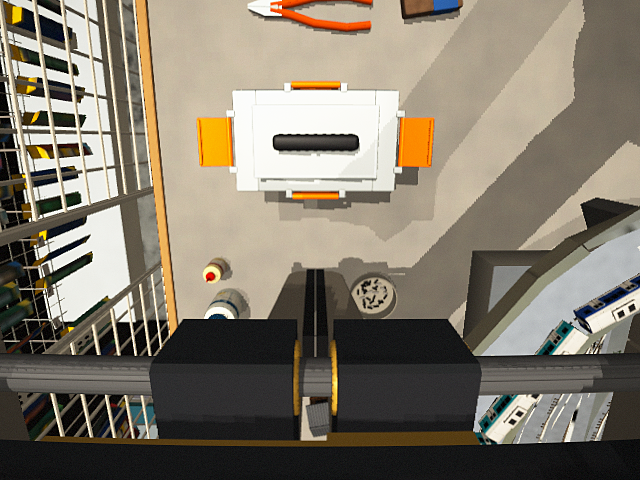

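Wrist view: front (315,86) and back (315,195) clips are down; left (416,142) and right (215,142) are still out. I'll turn the tool 90° for those.

```bash
python3 -m jog '[[[30,40,10,0,0,-0.15,1],[66,80,20,0,0,-0.3,1],[66,109,30,0,0,-0.45,1],[66,109,50,0,0,-0.6,1],[66,109,80,0,0,-0.75,1],[66,109,110,0,0,-0.9,1],[66,109,114,0,0,-1.05,1],[66,109,114,0,0,-1.2,1],[66,109,114,0,0,-1.35,1],[66,109,114,0,0,-1.5,1],[66,109,114,0,0,-1.573,1],[66,109,114,0,0,-1.573,1]]]'; python3 -c "
from h import *
print(get_obs()['joints'].round(2))
plan([.5283,-.1378,.06],np.pi/2)"
```

```text
clock: 27.7
ee_pos: [0.5251, -0.1367, 0.1578]
tcp_rot: [2.193, -2.239, -0.014]
ft_force: [-0.0, 0.4, -1.4]
grip_width: 0.0003
gripper_force: 0.0
[ 0.85  0.52 -0.85  1.87  0.47  0.98  2.92]
plan [ 1.2 -4.4 97.8] [ 0.0119  0.0011 -0.0207] dist 98.0 t 27.7 pos [ 0.5251 -0.1367  0.1578]
```

Joint 7 is at its limit, so I'll back the turn off a little before going on.

```bash
python3 -m jog '[[[1,-4,10,0.01,0,0.12,1],[1,-4,20,0.01,0,0.2,1],[1,-4,30,0.01,0,0.2,1],[1,-4,30,0.01,0,0.2,1]]]'; python3 -c "
from h import *
print(get_obs()['joints'].round(2))
plan([.5283,-.1368,.06],np.pi/2-.18)"
```

```text
clock: 28.1
ee_pos: [0.5284, -0.1378, 0.1263]
tcp_rot: [1.958, -2.452, -0.006]
ft_force: [-0.5, 0.0, -0.4]
grip_width: 0.0003
gripper_force: 0.0
[ 0.79  0.54 -0.76  1.89  0.47  0.9   2.71]
plan [-1.   0.  66.3] [ 0.0053 -0.0004 -0.0434] dist 66.0 t 28.1 pos [ 0.5284 -0.1378  0.1263]
```

```bash
python3 -m jog '[[[0,0,10,0,0,0,1],[0,0,19,0,0,0,1],[0,0,28,0,0,0,1],[0,0,37,0,0,0,1],[0,0,46,0,0,0,1],[0,0,56,0,0,0,1],[0,0,66,0,0,0,1],[4,-1,66,0,0,0,1],[8,-2,66,0,0,0,1],[11,-2.5,66,0,0,0,1],[13,-3,66,0,0,0,1],[13,-3,66,0,0,0,1]]]'
```

```text
clock: 29.3
ee_pos: [0.5309, -0.152, 0.0628]
tcp_rot: [1.956, -2.458, 0.0]
ft_force: [0.4, -0.7, 1.1]
grip_width: 0.0008
gripper_force: 0.3
```

```bash
python3 -m jog '[[[1,-0.2,0,0,0,0,1],[2,-0.4,0,0,0,0,1],[3,-0.7,0,0,0,0,1],[3,-0.7,0,0,0,0,1]]]'
```

```text
clock: 29.7
ee_pos: [0.531, -0.1535, 0.0626]
tcp_rot: [-1.958, 2.457, 0.002]
ft_force: [-1.0, 3.6, 1.5]
grip_width: 0.0004
gripper_force: 1.9
```

```bash
python3 -m jog '[[[1,-0.2,0,0,0,0,1],[2,-0.4,0,0,0,0,1],[3,-0.7,0,0,0,0,1],[4,-0.9,0,0,0,0,1],[4,-0.9,0,0,0,0,1]]]'; python3 lid2.py w14.png
```

```text
clock: 30.2
ee_pos: [0.5311, -0.1543, 0.0626]
tcp_rot: [-1.959, 2.452, 0.006]
ft_force: [-1.1, 10.3, 1.8]
grip_width: 0.0003
gripper_force: 5.4
rib 10772 [ 532.1 -211.9] [ 30.2 110.3] 4.24 [ 0.5281 -0.2379  0.123 ]
crown 37001 [ 528.5 -219.2] [116.7  64.6] 89.74 [ 0.5279 -0.232   0.1055]
('clip', [389, 0, 32, 111, 1507]) 1507 [ 477.5 -245.8] [37.9  6.2] 89.71 [ 0.4783 -0.2465  0.0896]
   x [0.475  0.4802] y [-0.2633 -0.2276] z [0.0873 0.0913]
('clip', [108, 47, 55, 124, 2049]) 2049 [ 577.9 -249.7] [45.   8.5] 89.74 [ 0.5779 -0.2499  0.0893]
   x [0.5762 0.5814] y [-0.2704 -0.2284] z [0.0799 0.0913]
('clip', [261, 261, 107, 37, 1745]) 1745 [ 528.6 -166.7] [ 9.8 44.4] 88.84 [ 0.5282 -0.1696  0.0895]
   x [0.5077 0.5496] y [-0.1712 -0.1659] z [0.0796 0.0912]
('clip', [293, 342, 8, 73, 353]) 353 [ 530.3 -176.4] [19.7  1.1] 76.51 [ 0.5288 -0.1824  0.1712]
   x [0.528  0.5306] y [-0.1859 -0.1744] z [0.163  0.1745]
('clip', [331, 343, 6, 72, 314]) 314 [ 522.3 -178.1] [13.1  0.9] 77.7 [ 0.5218 -0.1803  0.1713]
   x [0.5207 0.5235] y [-0.1841 -0.1729] z [0.1654 0.1731]
[ 0.5311 -0.1543  0.0626]
```

The left clip is down. I'll retreat, lift and cross to the right clip.

```bash
python3 -m jog '[[[-15,3,0,0,0,0,1],[-15,3,-40,0,0,0,1],[-10,2,-85,0,0,0,1],[30,-7,-100,0,0,0,1],[75,-17,-100,0,0,0,1],[120,-27,-100,0,0,0,1],[165,-37,-100,0,0,0,1],[199,-43,-100,0,0,0,1],[199,-43,-95,0,0,0,1],[199,-43,-95,0,0,0,1],[199,-43,-95,0,0,0,1]]]'; python3 -c "
from h import *
o=get_obs();print(o['joints'].round(2)); plan([.5283,-.3584,.06],np.pi/2-.223)
print(R.from_rotvec(o['tcp_rot']).inv().apply([0,1,0]))"; python3 lid2.py w15.png
```

```text
clock: 31.35
ee_pos: [0.5283, -0.3609, 0.1575]
tcp_rot: [1.958, -2.455, -0.001]
ft_force: [-0.3, 0.3, 0.7]
grip_width: 0.0003
gripper_force: 0.0
[ 1.24  0.79 -1.07  1.63  0.74  1.18  2.91]
plan [-2.5  0.4 97.5] [ 0.0014 -0.0004 -0.0011] dist 98.0 t 31.35 pos [ 0.5283 -0.3609  0.1575]
[-9.74994179e-01  2.22230387e-01 -7.49743727e-05]
rib 0 [0. 0.] [0. 0.] 0.0 [nan nan nan]
crown 897 [ 551.  -263.9] [84.9 17.1] 80.57 [ 0.5533 -0.2454  0.1056]
('clip', [285, 250, 73, 46, 1271]) 1271 [ 519.1 -347.8] [37.9 63. ] 47.96 [ 0.5196 -0.3514  0.0941]
   x [0.5067 0.5484] y [-0.3714 -0.3296] z [0.0892 0.1732]
('clip', [325, 444, 83, 2, 92]) 92 [ 515.6 -376.4] [ 2.3 15. ] 78.59 [ 0.5152 -0.3765  0.2734]
   x [0.5086 0.5225] y [-0.3784 -0.3745] z [0.2721 0.2744]
[ 0.5287 -0.3606  0.158 ]
  return _methods._mean(a, axis=axis, dtype=dtype,
  ret = um.true_divide(
```

```bash
python3 -m jog '[[[0,0,5,0,0,0.15,1],[0,0,15,0,0,0.3,1],[0,0,30,0,0,0.3,1],[0,0,30,0,0,0.3,1]]]'; python3 -c "
from h import *
o=get_obs();print(o['joints'].round(2)); plan([.5283,-.3605,.06],np.pi/2-.52)
print(R.from_rotvec(o['tcp_rot']).inv().apply([0,1,0]))"
```

```text
clock: 31.8
ee_pos: [0.5275, -0.3608, 0.126]
tcp_rot: [1.574, -2.715, -0.003]
ft_force: [-0.6, -0.7, -0.5]
grip_width: 0.0004
gripper_force: 0.0
[ 1.2   0.79 -0.98  1.65  0.72  1.11  2.63]
plan [-0.8 -0.8 66. ] [ 0.0033 -0.0019  0.0001] dist 66.0 t 31.8 pos [ 0.5275 -0.3608  0.126 ]
[-8.67858545e-01  4.96811377e-01  4.41248439e-05]
```

```bash
python3 -m jog '[[[0,0,10,0,0,0,1],[0,0,19,0,0,0,1],[0,0,28,0,0,0,1],[0,0,37,0,0,0,1],[0,0,46,0,0,0,1],[0,0,56,0,0,0,1],[0,0,66,0,0,0,1],[-3.5,2,66,0,0,0,1],[-7,4,66,0,0,0,1],[-9.5,5.5,66,0,0,0,1],[-11,6.3,66,0,0,0,1],[-11,6.3,66,0,0,0,1]]]'
```

```text
clock: 33.0
ee_pos: [0.5286, -0.3486, 0.062]
tcp_rot: [1.569, -2.722, -0.001]
ft_force: [-0.2, 0.2, 0.4]
grip_width: 0.0002
gripper_force: 0.1
```

```bash
python3 -m jog '[[[-1,0.6,0,0,0,0,1],[-2,1.2,0,0,0,0,1],[-3,1.8,0,0,0,0,1],[-3,1.8,0,0,0,0,1]]]'; python3 -c "
from h import *
o=get_obs();print(o['joints'].round(2))"
```

```text
clock: 33.4
ee_pos: [0.5283, -0.3459, 0.0616]
tcp_rot: [1.568, -2.722, -0.0]
ft_force: [-0.1, -1.4, 0.3]
grip_width: 0.0003
gripper_force: 0.5
[ 1.15  0.85 -0.92  1.71  0.79  1.    2.55]
```

```bash
python3 -m jog '[[[-1,0.6,0,0,0,0,1],[-2,1.2,0,0,0,0,1],[-3,1.8,0,0,0,0,1],[-3,1.8,0,0,0,0,1]]]'
```

```text
clock: 33.8
ee_pos: [0.5281, -0.3421, 0.0615]
tcp_rot: [1.568, -2.721, -0.001]
ft_force: [0.7, -1.8, 0.6]
grip_width: -0.0
gripper_force: 0.4
```

```bash
python3 -m jog '[[[-1,0.6,0,0,0,0,1],[-2,1.2,0,0,0,0,1],[-3,1.8,0,0,0,0,1],[-3,1.8,0,0,0,0,1]]]'; python3 lid2.py w16.png | grep -A1 "clip', .[12]"
```

```text
clock: 34.2
ee_pos: [0.5277, -0.3409, 0.0614]
tcp_rot: [1.565, -2.721, 0.003]
ft_force: [-0.2, -5.9, -0.9]
grip_width: 0.0006
gripper_force: 2.8
('clip', [293, 340, 8, 75, 342]) 342 [ 520.6 -361.2] [20.1  1.3] 58.8 [ 0.5175 -0.3664  0.1696]
   x [0.5158 0.5218] y [-0.3696 -0.3589] z [0.1581 0.1736]
--
('clip', [148, 439, 181, 7, 558]) 558 [ 531.3 -363.6] [ 2.8 33. ] 61.08 [ 0.5305 -0.3629  0.177 ]
   x [0.5181 0.5441] y [-0.3709 -0.3557] z [0.1756 0.1784]
```

```bash
python3 -m jog '[[[-1,0.6,0,0,0,0,1],[-2,1.2,0,0,0,0,1],[-3,1.8,0,0,0,0,1],[-3,1.8,0,0,0,0,1]]]'
python3 -m jog '[[[9,-5,0,0,0,0,1],[18,-10,0,0,0,0,1],[18,-10,-40,0,0,0,1],[18,-10,-90,0,0,0,1],[0,0,-140,0,0,0.15,1],[-30,20,-180,0,0,0.3,1],[-60,60,-215,0,0,0.45,1],[-60,80,-215,0,0,0.6,1],[-60,80,-215,0,0,0.75,1],[-60,80,-215,0,0,0.9,1],[-60,80,-215,0,0,1.04,1],[-60,80,-215,0,0,1.04,1]]]'
python3 lid2.py w17.png
```

```text
clock: 34.65
ee_pos: [0.5274, -0.3405, 0.0617]
tcp_rot: [1.562, -2.721, 0.008]
ft_force: [-0.7, -10.4, -2.1]
grip_width: 0.0003
gripper_force: 5.4
clock: 35.85
ee_pos: [0.4892, -0.2427, 0.2768]
tcp_rot: [0.009, -3.141, -0.0]
ft_force: [-0.2, -0.5, -0.6]
grip_width: 0.0006
gripper_force: 0.0
rib 1275 [ 528.3 -244. ] [73.5 16. ] 89.58 [ 0.5263 -0.2445  0.1228]
crown 5015 [ 527.9 -244.2] [112.3  64.1] 89.61 [ 0.5164 -0.2456  0.1055]
('clip', [292, 193, 46, 12, 424]) 424 [ 477.6 -243.6] [44.4  8.7] 89.66 [ 0.4759 -0.243   0.0824]
   x [0.4742 0.4817] y [-0.2643 -0.2227] z [0.0614 0.0912]
('clip', [231, 230, 7, 43, 234]) 234 [ 528.4 -324.2] [ 5.8 44.6] 89.76 [ 0.5278 -0.3239  0.0898]
   x [0.5072 0.5493] y [-0.327  -0.3216] z [0.0878 0.0914]
('clip', [389, 231, 10, 43, 254]) 254 [ 528.8 -163.3] [ 5.7 44.2] 88.99 [ 0.5293 -0.1638  0.0897]
   x [0.5078 0.5497] y [-0.1659 -0.1607] z [0.0762 0.0914]
('clip', [330, 341, 8, 74, 323]) 323 [ 464.5 -239.8] [13.5  1. ] 0.42 [ 0.4615 -0.2398  0.3848]
   x [0.4589 0.4707] y [-0.2402 -0.2393] z [0.3781 0.3887]
('clip', [293, 342, 7, 73, 350]) 350 [ 465.4 -247.1] [13.5  1. ] 0.82 [ 0.463  -0.2471  0.3858]
   x [0.4591 0.4706] y [-0.2475 -0.2467] z [0.3784 0.3885]
[ 0.4892 -0.2428  0.2766]
```

All four look down. I'll check their outer faces with the scene camera for back and right, and from a wrist pose past the back-left corner.

```bash
python3 -m jog '[[[-20,20,0,0,0,0,1],[-70,60,0,0,0,0,1],[-120,110,0,0,0,0,1],[-170,140,0,0,0,0,1],[-170,140,0,0,0,0,1],[-170,140,0,0,0,0,1],[-170,140,0,0,0,0,1],[-170,140,0,0,0,0,1]]]' >/dev/null
cat > chk.py <<'E'
from h import *
p1,d1,c1=snap('scene'); p2,d2,c2=snap('wrist'); save('s_end.png',p1); save('w_end.png',p2)
for n,p,d,c in(('scene',p1,d1,c1),('wrist',p2,d2,c2)):
    P=cloud(c,d); hsv=cv2.cvtColor(p,cv2.COLOR_RGB2HSV); k=cv2.inRange(hsv,(5,140,60),(24,255,255))>0
    B=k&(P[...,0]>.42)&(P[...,0]<.64)&(P[...,1]>-.37)&(P[...,1]<-.12)&(P[...,2]>.04)&(P[...,2]<.12)
    nn,l,s,ct=cv2.connectedComponentsWithStats(B.astype(np.uint8))
    for i in range(1,nn):
        if s[i,4]>40:
            w=P[l==i]; print(n,s[i].tolist(),'x',np.percentile(w[:,0],[2,50,98]).round(4),'y',np.percentile(w[:,1],[2,50,98]).round(4),'z',np.percentile(w[:,2],[2,50,98]).round(4))
    if n=='scene': a=cv2.resize(p[240:360,110:270],None,fx=4,fy=4); b=a
    else: b=cv2.resize(p[0:300,0:640],None,fx=1,fy=1)
    save(n+'_e.png',b)
a=cv2.resize(p1[240:360,110:270],(400,300)); b=cv2.resize(p2[20:320,0:400],(400,300)); save('end.png',np.hstack([a,b])); print(get_obs()['ee_pos'],get_obs()['clock'])
E
python3 chk.py
```

```text
scene [184, 294, 21, 20, 273] x [0.5637 0.58   0.5827] y [-0.2651 -0.2436 -0.2165] z [0.0413 0.0736 0.0904]
scene [142, 296, 12, 22, 107] x [0.5085 0.532  0.5501] y [-0.3285 -0.3262 -0.3172] z [0.055  0.0774 0.0914]
wrist [132, 8, 51, 10, 431] x [0.4758 0.4789 0.4807] y [-0.2649 -0.2446 -0.2224] z [0.0769 0.0891 0.0915]
wrist [246, 46, 15, 56, 625] x [0.5086 0.5294 0.5505] y [-0.1701 -0.1614 -0.159 ] z [0.0609 0.0773 0.0911]
wrist [69, 48, 14, 51, 371] x [0.5073 0.5274 0.549 ] y [-0.3267 -0.3234 -0.3215] z [0.0831 0.0892 0.0912]
wrist [142, 126, 55, 10, 408] x [0.5749 0.58   0.5835] y [-0.2651 -0.2438 -0.2236] z [0.0611 0.0889 0.0914]
[ 0.65771196 -0.10434747  0.27643672] 36.8
```

View pics/end.png

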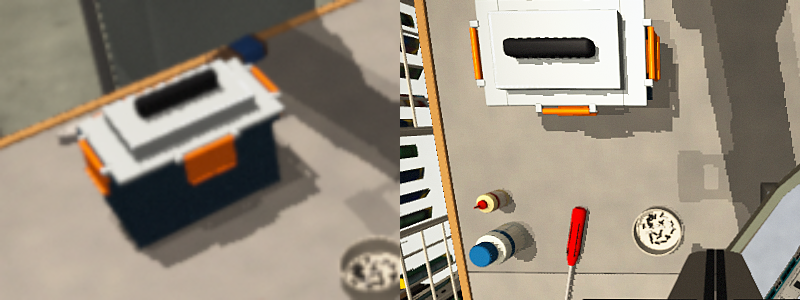

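The left panel shows the back clip (210,160) and right clip (93,165) hanging flush. The right panel shows all four clips vertical. I'll do one numeric slope check.

```bash
python3 - <<'E'
from h import *
for nm in('scene','wrist'):
    p,d,c=snap(nm); P=cloud(c,d); k=cv2.inRange(cv2.cvtColor(p,cv2.COLOR_RGB2HSV),(5,140,60),(24,255,255))>0
    for n,ax,s,lo,hi in(('front',0,-1,.46,.485),('back',0,1,.573,.59),('left',1,1,-.172,-.15),('right',1,-1,-.34,-.32)):
        o=1-ax; mid=(.5282,-.2442)[o]
        m=k&(P[...,ax]>lo)&(P[...,ax]<hi)&(abs(P[...,o]-mid)<.02)
        q=P[m]; h=(.5282,-.2442)[ax]+s*((.051,.081)[ax])
        out=[(z,round(float(np.median(s*(q[g][:,ax]-h))*1000),1)) for z in(60,65,70,75,80,85) for g in[(abs(q[:,2]*1000-z)<2.5)] if g.sum()>4]
        print(nm,n,out)
E
```

```text
scene front []
scene back [(60, 2.0), (65, 0.9), (70, 0.8), (75, 0.4), (80, 1.2), (85, 1.3)]
scene left [(85, -1.6)]
scene right [(60, 2.2), (65, 1.7), (70, 1.4), (75, 1.4), (80, 1.4), (85, -4.0)]
wrist front [(75, -1.8), (80, -2.1), (85, -2.8)]
wrist back [(60, 3.4), (65, 3.4), (70, -3.3), (85, -0.6)]
wrist left [(60, 3.2), (65, 2.2), (70, -5.8), (75, 1.8), (80, 1.9), (85, 2.5)]
wrist right [(85, -2.2)]
```

The outer faces sit 1–3 mm outside the hinge lines, so the clips are fully down, and the arm is clear of everything.

```bash
python3 -c "
from bench import order
print(order.close_job())"
```

```text
the job is handed in; nothing more can be done
None
```

The orange-knob controller is packed upright in the case, with the lid seated and all four clips measuring fully down; I handed the job in at about 37 s (limit 67 s), and it returned no verdict.

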